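# Load the knee bumper stack and hold the tilting bin at its index

### The arm

A 6-joint arm with a two-finger parallel gripper is mounted at the origin on the work surface. World frame = base frame: x ahead of the robot, y to its left, z up, the work surface at z = 0. Lengths are in mm, angles in rad, forces in N, time in s.
With the tool pointing down it reaches from about 300 to 775 mm from the base axis. Payload 14.6 kg.
Tool frame: the origin (TCP) lies midway between the tips of the shut fingers; the grasp point (between the pads) lies 19 mm behind it; z points along the fingers, y is the direction in which the jaws open and shut (so a half turn about z gives the same grasp; the last joint's range is limited). The gripper opens to 94 mm and grips with 3 to 60 N. Pads are 16 mm wide; open, the fingers measure 119 mm over their backs; the gripper's body (75 mm by 177 mm) begins 78 mm behind the grasp point.
Start: joints at [-1.407, 0.3, 1.521, -0, 1.321, -0.067], TCP at [125.81, -535.407, 205.446] pointing down, gripper open.
Joint ranges: [-3.03, 3.03], [-0.79, 2.21], [0.23, 2.52], [-1.04, 4.18], [0, 3.07], [-2.55, 2.55]. Speed limits (rad/s): [2.22, 2.22, 2.57, 3.14, 3.14, 3.14].

### API

Orientations are given as [roll, pitch, yaw] about the fixed x, y, z axes, in that order (R = Rz(yaw) Ry(pitch) Rx(roll)).
In Python, from cell import manip gives the robot as it stands.
- The arm moves only by the tool play_rows, never from a script. Its argument "commands" is a list of rows, each an object of numbers: "x", "y", "z": the shift along the tool's x, y, z in m; "wx", "wy", "wz": the turn, a rotation vector about the tool's x, y, z in degrees; "grip": the opening, from 0 (shut) to 1 (fully open). In form: [{"x": .., "y": .., "z": .., "wx": .., "wy": .., "wz": .., "grip": ..}, ...]. A call has 1 to 20 rows; each row shifts and turns the commanded pose from where the row before left it, along the tool's axes as they then stand; what a row does not reach is not made up. A row lasts 1/8 s, in which the tool goes at most 62.5 mm and 10.7 degrees, less where a joint would pass 70% of its speed; a pose out of reach is approached as far as the arm can. A call is refused whole if a number of a shift passes 0.0625 or a number of a turn 10.7, either way. A call with a gripper value outside its range is refused whole. The fingers move at their own pace and stop on an object; "squeeze" is the grip in N (left out, the last holds). Time passes only in rows, so rows that do not move let the fingers close. It gives the time, the measured TCP pose, the force and the opening at its end, in the units of the state.
- manip.read_state(): the state, without advancing time (a new reading comes with each control period).
- manip.camera(name): name is "side" or "top"; returns (picture, depth): 400x640x3 uint8, red, green, blue; 400x640 float32, mm along the optical axis (not along the pixel's ray), 0 where there is no reading.
- manip.camera_info(name): a dict with "intrinsics" (3x3 intrinsics, pixels), "camera_from_world" (4x4, takes a point from world to camera coordinates). Camera axes: x right, y up, looking along -z (the intrinsics and any distortion apply to the point x, -y, -z); pixel columns grow to the right and rows downward; lengths in mm; the calibration is good to about 2 mm. A picture is of the moment at which its call begins. camera_info takes no time and is no camera call.
- manip.sign_off(): hands the job in, once; it reports no verdict.
The state is a dict: "clock": time; "joints": joint angles; "qd": joint speeds; "effort": joint torques, N m; "eef_pos": TCP position; "eef_rot": TCP orientation; "wrist_force": force on the tool from outside, world axes, zero at the start; "moment": the same for the moment, N m; "finger_gap": finger opening in mm.
Only numpy, scipy, OpenCV 4.12 (cv2) and the standard library are available. Lean on these libraries where they do the work, as an engineer would, in place of code of your own. Each camera call takes 0.05 s, during which the arm holds its last target.

### The job

Seat the white spacer that has a hub flat in the round pocket of the tilting bin, let go of it, then slip the black rubber ring bumper over the hub so that it lies flat on the spacer, and let go. Then take the bin by its bar and swing it up about its pivot until it is in line with the index arm at its side, with the stack still seated, and finish while holding it there: it falls if released, so do not let go at the end or let it drop on the way. Leave the index arm and all the other parts where they are.

Things in the scene. Friction and masses are not known exactly. Their poses are not given: they have to be found in the camera images.
- spacer_c (a point): White delrin spacer with a hub: a round disc 52 mm across and 26 mm high with a round hub on top, 24 mm across and 16 mm high (its top 4 mm taper to 18 mm across); 42 mm high overall, about 70 g, standing disc down on the bench. The point is on its axis, half-way up (21 mm above the underside); z is its axis, up.
- bumper_c (a point): Black rubber bumper, a plain ring 46 mm across, 20 mm high, with a 30 mm through hole, about 50 g, lying flat on the bench. The point is on its axis, half-way up (10 mm above the underside); z is its axis, up.
- pocket (a point): Centre of the floor of the round pocket in the bin: 56 mm across, 16 mm deep, with a 3 mm chamfer at the mouth, in an aluminium block 100 x 100 mm. When the bin is down, the pocket floor is 50 mm above the bench and z points up; x points from the bar towards the pivot, y along the pivot (to the index arm's side). The point moves and turns with the bin; it is 90 mm from the pivot axis.
- bar (a point): Middle of the bin's round steel lifting bar, 12 mm thick, 96 mm long along y of the pocket frame, carried at its two ends. It moves with the bin: in the bin's own axes it is 210 mm from the pivot axis on the side of the pocket (-x) and 20 mm above the plane of the pivot and pocket floor, so 70 mm above the bench with the bin down. Around and below it is free space (the bin's front lip is 45 mm behind it and 20 mm lower).
- pivot (a point): Middle of the bin's pivot axis, level, 50 mm above the bench, on the fixed steel pivot bracket. x points level from bar to pivot (direction of the bracket), y along the pivot axis, z up. Does not move.
- bin (a joint): Tilt of the steel bin about its pivot, rad: 0 down on its rest, growing as the bar is lifted, at most 1.3. The bin weighs about 0.5 kg, turns freely and falls shut when released. Down, its side walls (141 mm apart) and the pocket block reach 66 mm above the bench.
- index (a joint): Angle of the index arm, rad, on the same scale as the tilt of the bin: 0 level, growing upward. A dark steel arm on the bracket, on the bin's +y side (its tab 110 mm from the middle), turning about the same axis, 85 mm long with a 24 mm wide tab on its end; set between 0.42 and 0.70 and stiff. The bin is at the mark when both angles are equal.
- index_tip (a point): Centre of the tab at the end of the index arm, 85 mm from the pivot axis and in the line of the arm.
- flat_spacer: Bystander: flat white delrin ring 52 mm across, 12 mm high, 26 mm hole, no hub. Origin at the centre of its underside.
- hinge_cap: Bystander: red polymer hinge cap, foot 50 x 34 x 12 mm with two ears, 45 mm high. Origin at the centre of its underside.
- tube_clamp: Bystander: dull grey titanium tube clamp, 42 mm across, 34 mm high with two lugs. Origin at the centre of its underside.
- driver: Bystander: screwdriver lying on the bench. Origin under its middle.
- adhesive: Bystander: small white bottle, 32 mm across, 75 mm high. Origin at the centre of its underside.
- screw_cup: Bystander: small steel bowl, 60 mm across, 35 mm high. Origin at the centre of its underside.
Things that resemble listed ones, but are neither listed nor needed, are in the scene too. Several things look just like the part that bears bumper_c: the one meant starts farthest to the robot's right.

How it is judged (in metres and radians):
On the way, in this order (a step that is already met when the one before it is completed fails the run):
1. the hubbed spacer is seated flat in the pocket and released, with the bin down (x of spacer_c in the frame of pocket between -0.004 and 0.004 m and y of spacer_c in the frame of pocket between -0.004 and 0.004 m and z of spacer_c in the frame of pocket between 0.017 and 0.025 m and angle between the z axis of spacer_c and the z axis of pocket, either way round below 0.12 rad and value of joint bin below 0.05 rad and contact force between the fingers and spacer below 0.1 N), for 0.2 s.
2. the bumper lies flat on the spacer, round its hub, and is released, with the bin still down (x of spacer_c in the frame of pocket between -0.004 and 0.004 m and y of spacer_c in the frame of pocket between -0.004 and 0.004 m and z of spacer_c in the frame of pocket between 0.017 and 0.025 m and angle between the z axis of spacer_c and the z axis of pocket, either way round below 0.12 rad and x of bumper_c in the frame of pocket between -0.0085 and 0.0085 m and y of bumper_c in the frame of pocket between -0.0085 and 0.0085 m and z of bumper_c in the frame of pocket between 0.031 and 0.041 m and angle between the z axis of bumper_c and the z axis of pocket, either way round below 0.15 rad and value of joint bin below 0.05 rad and contact force between the fingers and bumper below 0.1 N), for 0.2 s.
At the end, for the whole second after the job is handed in: Fingers hold the bin (over 0.8 N), still, within 0.07 rad of the index arm, no bystander propping it; spacer within 4 mm of the pocket centre and floor and 0.12 rad of square; bumper within 8.5 mm of centre, 5 mm of seat height and 0.15 rad of square; fingers touch neither part (angle between the x axis of pocket and the x axis of index_tip, either way round below 0.07 rad and velocity of joint bin between -0.1 and 0.1 rad/s and contact force between the fingers and bin above 0.8 N and x of spacer_c in the frame of pocket between -0.004 and 0.004 m and y of spacer_c in the frame of pocket between -0.004 and 0.004 m and z of spacer_c in the frame of pocket between 0.017 and 0.025 m and angle between the z axis of spacer_c and the z axis of pocket, either way round below 0.12 rad and x of bumper_c in the frame of pocket between -0.0085 and 0.0085 m and y of bumper_c in the frame of pocket between -0.0085 and 0.0085 m and z of bumper_c in the frame of pocket between 0.031 and 0.041 m and angle between the z axis of bumper_c and the z axis of pocket, either way round below 0.15 rad and contact force between the fingers and spacer below 0.1 N and contact force between the fingers and bumper below 0.1 N and contact force between bin and flat_spacer below 0.1 N and contact force between bin and hinge_cap below 0.1 N and contact force between bin and tube_clamp below 0.1 N and contact force between bin and driver below 0.1 N and contact force between bin and adhesive below 0.1 N and contact force between bin and screw_cup below 0.1 N); the arm keeps its last pose, push and grip.
It fails at once if a bystander is moved by more than 30 mm (distance of any of flat_spacer, hinge_cap, tube_clamp, driver, adhesive, screw_cup from where it was at the start of the episode above 0.03 m).
It fails at once if the index arm is moved by more than 6 mm (distance of index_tip from where it was at the start of the episode above 0.006 m).
It fails at once if the raised bin is dropped (value of joint bin above 0.2 rad and velocity of joint bin below -1.5 rad/s).
It also fails if it takes over 70 s, if anything falls off the work surface, if the arm or the gripper's body presses on something with over 40 N, if the wrist force passes 120 N, or if a joint passes its speed limit or range.

## Working session

There is one attempt and no reset: what is moved stays moved. The work goes in short steps, Python scripts to look and compute and a tool call to move; the robot and the scene stay as the last step left them, time stands still between calls to the robot, and variables do not carry over. Pictures are saved under pics/ and viewed, and the job is handed in when it is done.

Besides the shell and the picture viewer there is one more tool, called after "Call:" as name([rows], argument=value, ...), one row to a line, values as JSON. play_rows: Moves the arm, as the interface text tells. Its arguments: {"type":"object","properties":{"commands":{"type":"array"},"squeeze":{"type":"number"}},"required":["commands"]}

```bash
ls; mkdir -p pics
cat > h.py <<'E'
import numpy as np,cv2
from cell import manip
def grab(n,tag):
    im,d=manip.camera(n); cv2.imwrite(f'pics/{tag}.png',im[:,:,::-1]); np.savez(f'pics/{tag}.npz',im=im,d=d,K=manip.camera_info(n)['intrinsics'],T=manip.camera_info(n)['camera_from_world']); return im,d
def load(tag):
    return np.load(f'pics/{tag}.npz')
def cloud(tag):
    f=load(tag); d=f['d'];K=np.array(f['K']);T=np.array(f['T'])
    v,u=np.mgrid[0:400,0:640]
    X=(u-K[0,2])/K[0,0]*d; Y=(v-K[1,2])/K[1,1]*d
    P=np.stack([X,-Y,-d,np.ones_like(d)],-1)@np.linalg.inv(T).T
    P=P[...,:3].copy(); P[d==0]=np.nan
    return P
E
python3 - <<'E'
from h import *
print(manip.read_state())
for n in('side','top'):
    print(manip.camera_info(n)); grab(n,n+'0')
E
```

```text
pics
{'clock': 0.0, 'joints': array([-1.40660167e+00,  3.00507324e-01,  1.52156198e+00,  2.67210386e-05,
        1.32072201e+00, -6.66145752e-02]), 'qd': array([ 0.00128504, -0.00040971, -0.00025343,  0.00053407,  0.00082853,
       -0.00209205]), 'effort': array([ 9.45769862e-04, -5.31805694e+01, -3.52739239e+01,  7.08472123e-02,
        2.44538515e-02, -1.03886248e-04]), 'eef_pos': array([ 125.77433968, -535.15750821,  204.87454913]), 'eef_rot': array([-3.14039838e+00, -1.05613510e-04,  2.30802541e-01]), 'wrist_force': array([-0.45059982,  0.47364514, -0.73844584]), 'moment': array([-0.00617146,  0.03055768, -0.01166934]), 'finger_gap': 94.15266919883784}
{'intrinsics': array([[417.69631408,   0.        , 312.54479398],
       [  0.        , 417.69631408, 204.34607592],
       [  0.        ,   0.        ,   1.        ]]), 'camera_from_world': array([[-9.71971093e-01, -2.34714388e-01, -1.34666683e-02,
         5.25291025e+02],
       [ 1.26195591e-01, -5.69200505e-01,  8.12456434e-01,
        -1.34253805e+02],
       [-1.98360449e-01,  7.87984734e-01,  5.82866358e-01,
        -1.06237548e+03],
       [ 0.00000000e+00,  0.00000000e+00,  0.00000000e+00,
         1.00000000e+00]])}
{'intrinsics': array([[379.99934669,   0.        , 320.65146007],
       [  0.        , 379.99934669, 200.95673875],
       [  0.        ,   0.        ,   1.        ]]), 'camera_from_world': array([[ 6.02345328e-03, -9.99873643e-01, -1.47110698e-02,
         1.93329060e+01],
       [ 9.90353421e-01,  3.92823223e-03,  1.38508737e-01,
        -5.41054810e+02],
       [-1.38433447e-01, -1.54034592e-02,  9.90251945e-01,
        -1.01262905e+03],
       [ 0.00000000e+00,  0.00000000e+00,  0.00000000e+00,
         1.00000000e+00]])}
```

View pics/top0.png

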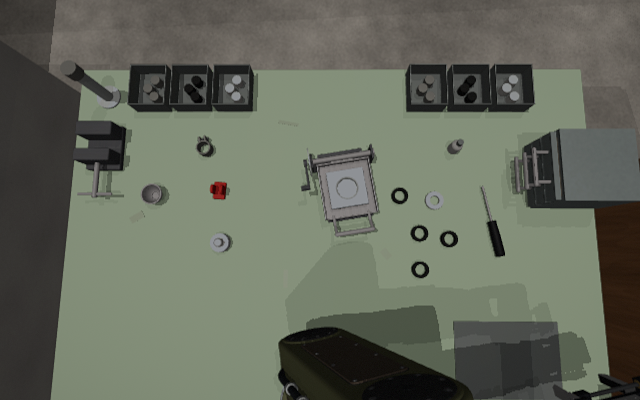

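View pics/side0.png

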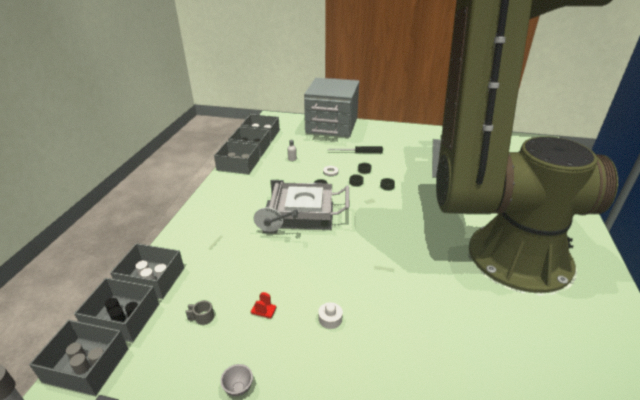

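The top view shows the bin around (347,190), its bar at (355,232) and the index arm at (307,175). The hubbed spacer is at (220,242). The black rings are at (400,195), (419,233), (449,239) and (420,269). The ring farthest to the right is the one at (449,239).

Run:
```python
from h import *
P=cloud('top0'); im=load('top0')['im']
def pr(u,v): print((u,v),P[v,u].round(1),im[v,u])
for p in [(220,242),(210,242),(449,232),(456,240),(449,239),(419,226),(420,262),(400,188),(347,188),(347,172),(355,232),(343,155),(307,175),(306,188),(434,192),(455,148),(218,190),(500,300)]: pr(*p)
cv2.imwrite('pics/top0z.png',cv2.resize(im[130:280,290:400,::-1],None,fx=5,fy=4*1,interpolation=cv2.INTER_CUBIC)[:600])
# circle fits by height masks
def blob(u0,v0,r,zlo,zhi,cond=None):
    s=np.s_[v0-r:v0+r,u0-r:u0+r]; Q=P[s].reshape(-1,3); m=(Q[:,2]>zlo)&(Q[:,2]<zhi); Q=Q[m]
    print(len(Q),'ctr',((Q.min(0)+Q.max(0))/2).round(1),'mean',Q.mean(0).round(1),'ext',np.ptp(Q,axis=0).round(1))
    return Q
print('spacer disc');blob(220,242,18,20,32);print('hub');blob(220,242,18,36,48)
for c in [(400,195),(419,233),(449,239),(420,269)]: blob(*c,12,14,26)
S=cloud('side0')
s=np.s_[295:335,310:350];Q=S[s].reshape(-1,3)
for lo,hi in((20,30),(38,46)):
    q=Q[(Q[:,2]>lo)&(Q[:,2]<hi)];print('side',len(q),q.mean(0).round(1),((q.min(0)+q.max(0))/2).round(1))
for a in [(364,168),(357,181),(388,184)]:
    q=S[a[1]-9:a[1]+9,a[0]-10:a[0]+10].reshape(-1,3);q=q[(q[:,2]>15)&(q[:,2]<26)];print(a,len(q),q.mean(0).round(1),((q.min(0)+q.max(0))/2).round(1))
```

```text
(220, 242) [426.5 295.6  41.3] [137 139 141]
(210, 242) [426.7 327.2  27.2] [141 145 148]
(449, 232) [ 458.2 -333.6   19. ] [15 14 14]
(456, 240) [ 436.2 -351.3   20.9] [21 19 19]
(449, 239) [ 439.7 -339.2   -1.1] [133 145 123]
(419, 226) [ 474.2 -250.7   21.7] [15 13 13]
(420, 262) [ 375.7 -250.2   22.8] [11 10 12]
(400, 188) [ 581.1 -200.8   20.7] [12 10 11]
(347, 188) [575.  -50.1  52.3] [142 145 149]
(347, 172) [616.2 -49.3  68.4] [142 145 149]
(355, 232) [453.6 -69.4  75.9] [118 114 113]
(343, 155) [666.4 -39.1  57.4] [117 114 112]
(307, 175) [606.2  58.6  75. ] [52 50 54]
(306, 188) [567.4  59.9  93.7] [48 47 49]
(434, 192) [ 570.8 -297.1   15.7] [142 145 149]
(455, 148) [ 689.1 -349.9   49.2] [113 111 107]
(218, 190) [574.8 315.6  12.8] [100  16  14]
(500, 300) [ 273.9 -470.3    2.5] [118 129 109]
spacer disc
222 ctr [427.  302.6  26.1] mean [427.6 301.1  27.1] ext [49.6 50.5 10.5]
hub
58 ctr [427.9 301.1  41.9] mean [427.6 301.5  42.6] ext [19.3 21.8 10.6]
127 ctr [ 562.7 -198.4   19.4] mean [ 562.7 -198.8   20.8] ext [43.6 44.1 10.7]
137 ctr [ 456.4 -250.7   20.2] mean [ 456.7 -250.7   20.9] ext [41.6 43.8 11.2]
139 ctr [ 441.6 -332.8   20.1] mean [ 441.1 -332.8   20.7] ext [44.  44.5 11.8]
137 ctr [ 356.8 -250.    19.8] mean [ 356.7 -250.2   21.1] ext [43.2 44.3 11.3]
side 294 [427.6 308.5  27.1] [428.7 302.6  25. ]
side 81 [427.9 304.8  42.8] [428.2 304.2  42. ]
(364, 168) 102 [ 444.1 -318.9   20.8] [ 443.2 -308.4   20.1]
(357, 181) 88 [ 457.2 -249.6   20.6] [ 457.5 -251.6   20.1]
(388, 184) 91 [ 358.1 -248.9   20.9] [ 358.4 -251.4   20.3]
```

View pics/top0z.png

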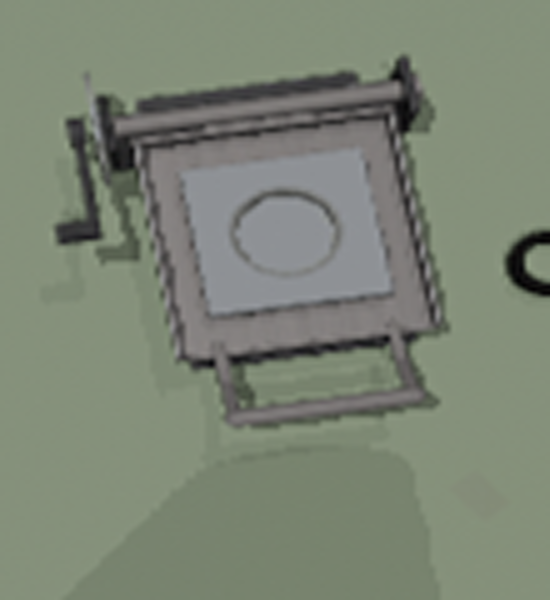

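```bash
cat >> h.py <<'E'
def ray2plane(tag,uv,z):
    f=load(tag);K=np.array(f['K']);T=np.array(f['T']);R=T[:3,:3];t=T[:3,3];c=-R.T@t
    uv=np.atleast_2d(uv).astype(float)
    d=np.c_[(uv[:,0]-K[0,2])/K[0,0],-(uv[:,1]-K[1,2])/K[1,1],-np.ones(len(uv))]@R
    s=(z-c[2])/d[:,2]; return c+d*s[:,None]
def proj(tag,P):
    f=load(tag);K=np.array(f['K']);T=np.array(f['T']);p=np.atleast_2d(P)@T[:3,:3].T+T[:3,3]
    return np.c_[K[0,0]*p[:,0]/-p[:,2]+K[0,2],K[1,1]*-p[:,1]/-p[:,2]+K[1,2]]
E
python3 - <<'E'
from h import *
for tag,box in(('top0',(320,385,160,212)),('side0',(270,340,178,215))):
    im=load(tag)['im'].astype(int);P=cloud(tag)
    u0,u1,v0,v1=box
    m=np.zeros((400,640),np.uint8)
    sub=im[v0:v1,u0:u1]
    br=sub.sum(2)
    print(tag,np.percentile(br,[50,70,90,98]))
    w=(br>(395 if tag=='top0' else 560))&((sub[...,2]-sub[...,0])>-3)
    m[v0:v1,u0:u1]=w*255
    m=cv2.morphologyEx(m,cv2.MORPH_CLOSE,np.ones((5,5)))
    cs,_=cv2.findContours(m,cv2.RETR_EXTERNAL,cv2.CHAIN_APPROX_NONE);c=max(cs,key=cv2.contourArea)[:,0]
    W=ray2plane(tag,c,66)[:,:2].astype(np.float32)
    r=cv2.minAreaRect(W);print(r, np.median(P[v0:v1,u0:u1][w][:,2]))
# bar & rod
P=cloud('top0');Q=P[222:240,325:385].reshape(-1,3);q=Q[(Q[:,2]>66)&(Q[:,2]<84)];q=q[q[:,0]<470]
print('bar',len(q),q.mean(0).round(1),q.min(0).round(1),q.max(0).round(1));
f=np.polyfit(q[:,1],q[:,0],1);print('slope',f, np.arctan(-f[0]))
for tag,b in(('top0',(298,318,155,195)),('side0',(250,300,200,235))):
    P=cloud(tag);im=load(tag)['im'];print(tag)
    Q=P[b[2]:b[3],b[0]:b[1]];I=im[b[2]:b[3],b[0]:b[1]].astype(int).sum(2);m=(I<(200 if tag=='top0' else 250))&(Q[...,2]>30)
    for q,i,(vv,uu) in zip(Q[m],I[m],np.argwhere(m)): 
        if tag=='top0':print((uu+b[0],vv+b[2]),q.round(0),i)
E
python3 - <<'E'
import cv2
im=cv2.imread('pics/side0.png');cv2.imwrite('pics/side0z.png',cv2.resize(im[165:245,240:360],None,fx=6,fy=6,interpolation=cv2.INTER_CUBIC))
E
```

```text
top0 [395.  434.3 437.  441. ]
((575.7117919921875, -48.84505081176758), (98.80520629882812, 99.6952133178711), 9.397074699401855) nan
side0 [550. 627. 684. 692.]Traceback (most recent call last):
  File "<stdin>", line 12, in <module>
ValueError: max() iterable argument is empty
```

View pics/side0z.png

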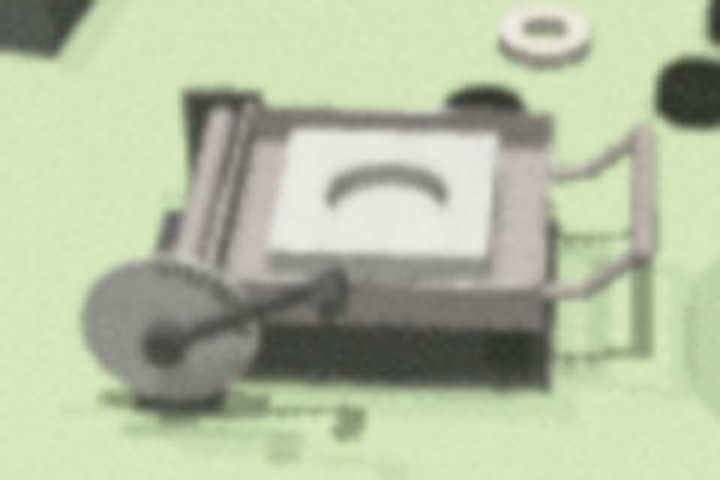

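Run:
```python
from h import *
for tag,box in(('side0',(280,328,180,215)),):
    im=load(tag)['im'].astype(int)
    u0,u1,v0,v1=box
    m=np.zeros((400,640),np.uint8)
    sub=im[v0:v1,u0:u1]
    w=(sub[...,2]>203)&(abs(sub[...,0]-sub[...,2])<25)
    m[v0:v1,u0:u1]=w*255
    m=cv2.morphologyEx(m,cv2.MORPH_CLOSE,np.ones((9,9)))
    cs,_=cv2.findContours(m,cv2.RETR_EXTERNAL,cv2.CHAIN_APPROX_NONE);c=max(cs,key=cv2.contourArea)[:,0]
    W=ray2plane(tag,c,66)[:,:2].astype(np.float32)
    print(cv2.minAreaRect(W))
P=cloud('top0');Q=P[222:240,325:385].reshape(-1,3);q=Q[(Q[:,2]>66)&(Q[:,2]<84)];q=q[q[:,0]<470]
print('bar',len(q),q.mean(0).round(1),q.min(0).round(1),q.max(0).round(1));
f=np.polyfit(q[:,1],q[:,0],1);print('slope',f, np.degrees(np.arctan(-f[0])))
a=np.radians(9.4); ex=np.array([np.cos(a),np.sin(a)]);ey=np.array([-ex[1],ex[0]]);pk=np.array([575.7,-48.8])
piv=pk+90*ex; print('pivot',piv,'bar',pk-120*ex, 'q in bin', ((q[:,:2]-piv)@ex).mean())
for tag,b,th in(('top0',(298,318,155,195),200),('side0',(255,300,200,235),240)):
    P=cloud(tag);im=load(tag)['im'];print(tag)
    Q=P[b[2]:b[3],b[0]:b[1]];I=im[b[2]:b[3],b[0]:b[1]].astype(int).sum(2)
    X=(Q[...,:2]-piv)@ex;Y=(Q[...,:2]-piv)@ey;Z=Q[...,2]-50
    m=(Y>98)&(Y<125)&(I<th)&(Z>-12)
    A=np.arctan2(Z,-X);r=np.hypot(X,Z);k=m&(r>30)&(r<100)
    print(k.sum(),np.median(A[k]),np.percentile(A[k],[10,90]))
    k2=k&(r>70);print(k2.sum(),np.median(A[k2]),np.median(r[k2]),Y[k2].mean())
    for th_ in (.45,.5,.55,.6,.65):
        p=np.r_[piv-85*np.cos(th_)*ex+110*ey,50+85*np.sin(th_)];print(th_,p.round(1),proj(tag,p).round(1))
    print('hub',proj(tag,np.r_[piv+110*ey,50]).round(1))
```

```text
((579.2173461914062, -53.71977233886719), (99.81372833251953, 94.70234680175781), 12.400607109069824)
bar 183 [456.9 -66.8  75.9] [ 445.5 -119.5   68.3] [469.7 -16.8  81.6]
slope [-1.52897358e-01  4.46665130e+02] 8.693049615247313
pivot [664.49149454 -34.1006634 ] bar [457.31134061 -68.39911547] q in bin -210.16574493812172
top0
62 0.5371944156405033 [0.46342858 0.57622695]
43 0.5226193171641992 89.98078493708003 108.92836006569433
0.45 [571.   61.9  87. ] [[305.4 187.1]]
0.5 [572.9  62.2  90.8] [[305.2 186.1]]
0.55 [575.   62.6  94.4] [[305.  185.1]]
0.6 [577.3  63.   98. ] [[304.8 184. ]]
0.65 [579.8  63.4 101.4] [[304.6 182.8]]
hub [[301.9 162.6]]
side0
23 0.5148701865326589 [0.45689107 0.544067  ]
10 0.49249938499812645 87.5133720040998 119.1262559387823
0.45 [571.   61.9  87. ] [[294.9 214.7]]
0.5 [572.9  62.2  90.8] [[294.1 213.5]]
0.55 [575.   62.6  94.4] [[293.2 212.4]]
0.6 [577.3  63.   98. ] [[292.3 211.2]]
0.65 [579.8  63.4 101.4] [[291.2 210.1]]
hub [[266.6 225. ]]
```

Call:
play_rows([
  {"wz": -9.58},
  {"wz": -9.58},
  {"wz": -9.58},
  {"wz": -9.58},
  {"wz": -9.58},
  {"wz": -9.58},
  {"wz": -9.58},
  {"wz": -9.58},
  {"wz": -9.58},
  {"x": 0.03,"y": 0.033},
  {"x": 0.03,"y": 0.033},
  {"x": 0.03,"y": 0.033},
  {"x": 0.03,"y": 0.033},
  {"x": 0.03,"y": 0.033},
  {"x": 0.03,"y": 0.033},
  {"x": 0.03,"y": 0.033},
  {"x": 0.03,"y": 0.033},
  {"x": 0.03,"y": 0.033},
  {"x": 0.03,"y": 0.033},
  {"x": 0.03,"y": 0.033},
])

```text
$.commands[0]: bad value
```

```bash
cat >> h.py <<'E'
from scipy.spatial.transform import Rotation as Ro
def delta(target,rpy=None):
    s=manip.read_state();R=Ro.from_euler('xyz',s['eef_rot'])
    print('t',s['clock'],'pos',s['eef_pos'].round(1),'rot',s['eef_rot'].round(4),'F',s['wrist_force'].round(1),'gap',round(s['finger_gap'],1))
    print('tool shift mm',R.inv().apply(np.array(target)-s['eef_pos']).round(1))
    if rpy is not None: print('turn deg',np.degrees((R.inv()*Ro.from_euler('xyz',rpy)).as_rotvec()).round(2))
E
python3 - <<'E'
from h import *
delta([427.7,302.5,100],[np.pi,0,1.735])
# pocket mouth ellipse centre from top
im=load('top0')['im'];g=cv2.resize(im[160:215,315:380],None,fx=8,fy=8,interpolation=cv2.INTER_CUBIC)
cv2.imwrite('pics/pock.png',g[:,:,::-1]); 
print(ray2plane('top0',[[347,188.25]],66))
E
```

```text
t 0.1 pos [ 125.8 -535.2  205. ] rot [-3.1406e+00 -1.0000e-04  2.3080e-01] F [0.2 0.6 0.6] gap 94.2
tool shift mm [ 485.5 -746.3  105.7]
turn deg [-4.000e-02 -5.000e-02 -8.619e+01]
[[571.92180637 -49.31870969  66.        ]]
```

View pics/pock.png

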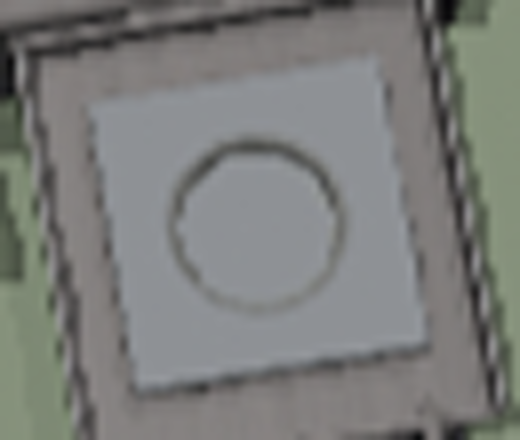

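The pocket mouth ellipse is centred at about (346.9,187.6) in the top view, which puts it at about (574,-49). Each row seems to need every field, so I'll send them all.

Call:
play_rows([
  {"x": 0,"y": 0,"z": 0,"wx": 0,"wy": 0,"wz": -9.58,"grip": 1},
  {"x": 0,"y": 0,"z": 0,"wx": 0,"wy": 0,"wz": -9.58,"grip": 1},
  {"x": 0,"y": 0,"z": 0,"wx": 0,"wy": 0,"wz": -9.58,"grip": 1},
  {"x": 0,"y": 0,"z": 0,"wx": 0,"wy": 0,"wz": -9.58,"grip": 1},
  {"x": 0,"y": 0,"z": 0,"wx": 0,"wy": 0,"wz": -9.58,"grip": 1},
  {"x": 0,"y": 0,"z": 0,"wx": 0,"wy": 0,"wz": -9.58,"grip": 1},
  {"x": 0,"y": 0,"z": 0,"wx": 0,"wy": 0,"wz": -9.58,"grip": 1},
  {"x": 0,"y": 0,"z": 0,"wx": 0,"wy": 0,"wz": -9.58,"grip": 1},
  {"x": 0,"y": 0,"z": 0,"wx": 0,"wy": 0,"wz": -9.58,"grip": 1},
  {"x": 0.03,"y": 0.033,"z": 0,"wx": 0,"wy": 0,"wz": 0,"grip": 1},
  {"x": 0.03,"y": 0.033,"z": 0,"wx": 0,"wy": 0,"wz": 0,"grip": 1},
  {"x": 0.03,"y": 0.033,"z": 0,"wx": 0,"wy": 0,"wz": 0,"grip": 1},
  {"x": 0.03,"y": 0.033,"z": 0,"wx": 0,"wy": 0,"wz": 0,"grip": 1},
  {"x": 0.03,"y": 0.033,"z": 0,"wx": 0,"wy": 0,"wz": 0,"grip": 1},
  {"x": 0.03,"y": 0.033,"z": 0,"wx": 0,"wy": 0,"wz": 0,"grip": 1},
  {"x": 0.03,"y": 0.033,"z": 0,"wx": 0,"wy": 0,"wz": 0,"grip": 1},
  {"x": 0.03,"y": 0.033,"z": 0,"wx": 0,"wy": 0,"wz": 0,"grip": 1},
  {"x": 0.03,"y": 0.033,"z": 0,"wx": 0,"wy": 0,"wz": 0,"grip": 1},
  {"x": 0.03,"y": 0.033,"z": 0,"wx": 0,"wy": 0,"wz": 0,"grip": 1},
  {"x": 0.03,"y": 0.033,"z": 0,"wx": 0,"wy": 0,"wz": 0,"grip": 1},
], squeeze=20)

```text
clock: 2.6
eef_pos: [430.4, -149.0, 205.3]
eef_rot: [-3.141, -0.0, 1.736]
wrist_force: [0.2, 0.0, 0.2]
finger_gap: 94.0
```

Run:
```python
from h import *
delta([427.7,302.5,100],[np.pi,0,1.735])
```

```text
t 2.6 pos [ 430.4 -149.   205.3] rot [-3.1414e+00 -1.0000e-04  1.7357e+00] F [0.2 0.  0.2] gap 94.0
tool shift mm [445.8  71.5 105.4]
turn deg [-0.01 -0.01  0.04]
```

Call:
play_rows([
  {"x": 0.0405,"y": 0.0065,"z": 0,"wx": 0,"wy": 0,"wz": 0,"grip": 1},
  {"x": 0.0405,"y": 0.0065,"z": 0,"wx": 0,"wy": 0,"wz": 0,"grip": 0.6},
  {"x": 0.0405,"y": 0.0065,"z": 0,"wx": 0,"wy": 0,"wz": 0,"grip": 0.6},
  {"x": 0.0405,"y": 0.0065,"z": 0,"wx": 0,"wy": 0,"wz": 0,"grip": 0.6},
  {"x": 0.0405,"y": 0.0065,"z": 0,"wx": 0,"wy": 0,"wz": 0,"grip": 0.6},
  {"x": 0.0405,"y": 0.0065,"z": 0,"wx": 0,"wy": 0,"wz": 0,"grip": 0.6},
  {"x": 0.0405,"y": 0.0065,"z": 0,"wx": 0,"wy": 0,"wz": 0,"grip": 0.6},
  {"x": 0.0405,"y": 0.0065,"z": 0,"wx": 0,"wy": 0,"wz": 0,"grip": 0.6},
  {"x": 0.0405,"y": 0.0065,"z": 0.02,"wx": 0,"wy": 0,"wz": 0,"grip": 0.6},
  {"x": 0.0405,"y": 0.0065,"z": 0.03,"wx": 0,"wy": 0,"wz": 0,"grip": 0.6},
  {"x": 0.0405,"y": 0.0065,"z": 0.03,"wx": 0,"wy": 0,"wz": 0,"grip": 0.6},
  {"x": 0,"y": 0,"z": 0.025,"wx": 0,"wy": 0,"wz": 0,"grip": 0.6},
  {"x": 0,"y": 0,"z": 0,"wx": 0,"wy": 0,"wz": 0,"grip": 0.6},
])

```text
clock: 4.22
eef_pos: [426.2, 300.5, 98.8]
eef_rot: [-3.138, 0.001, 1.736]
wrist_force: [-0.3, 0.2, -0.2]
finger_gap: 56.3
```

Run:
```python
from h import *
delta([427.7,302.5,28.5],[np.pi,0,1.735])
im,_=grab('side','side1');cv2.imwrite('pics/side1z.png',cv2.resize(im[210:350,230:430,::-1],None,fx=4,fy=4))
```

```text
t 4.225 pos [426.2 300.5  98.8] rot [-3.1380e+00  1.5000e-03  1.7362e+00] F [-0.3  0.2 -0.2] gap 56.3
tool shift mm [ 1.8  2.1 70.3]
turn deg [-0.21  0.09  0.07]
```

View pics/side1z.png

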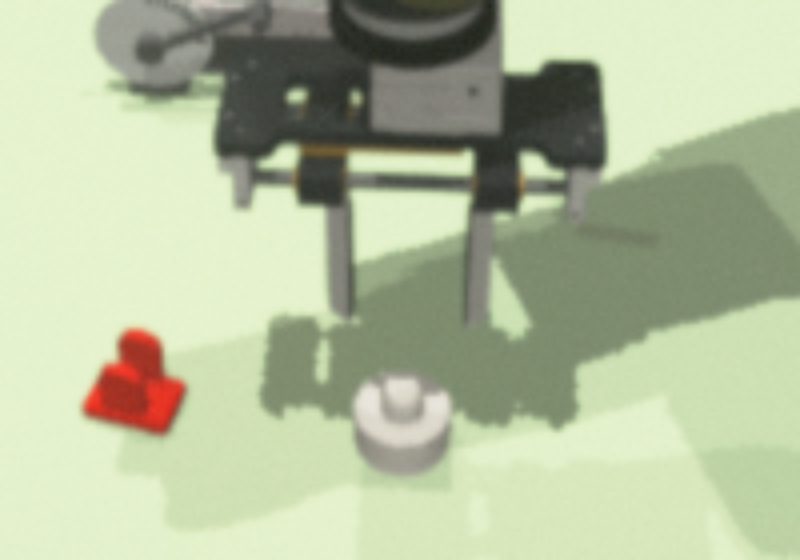

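Call:
play_rows([
  {"x": 0.0015,"y": 0.002,"z": 0.025,"wx": 0,"wy": 0,"wz": 0,"grip": 0.6},
  {"x": 0,"y": 0,"z": 0.025,"wx": 0,"wy": 0,"wz": 0,"grip": 0.6},
  {"x": 0,"y": 0,"z": 0.015,"wx": 0,"wy": 0,"wz": 0,"grip": 0.6},
  {"x": 0,"y": 0,"z": 0.005,"wx": 0,"wy": 0,"wz": 0,"grip": 0.6},
  {"x": 0,"y": 0,"z": 0,"wx": 0,"wy": 0,"wz": 0,"grip": 0.0},
  {"x": 0,"y": 0,"z": 0,"wx": 0,"wy": 0,"wz": 0,"grip": 0.0},
  {"x": 0,"y": 0,"z": 0,"wx": 0,"wy": 0,"wz": 0,"grip": 0.0},
  {"x": 0,"y": 0,"z": 0,"wx": 0,"wy": 0,"wz": 0,"grip": 0.0},
  {"x": 0,"y": 0,"z": 0,"wx": 0,"wy": 0,"wz": 0,"grip": 0.0},
], squeeze=20)

```text
clock: 5.4
eef_pos: [429.1, 302.8, 30.8]
eef_rot: [3.141, -0.0, 1.736]
wrist_force: [-0.7, -0.1, 4.7]
finger_gap: 22.9
```

Run:
```python
from h import *
delta([427.7,302.5,128.5],[np.pi,0,1.735])
```

```text
t 5.4 pos [429.1 302.8  30.8] rot [ 3.1411e+00 -2.0000e-04  1.7356e+00] F [-0.7 -0.1  4.7] gap 22.9
tool shift mm [ -0.   -1.4 -97.7]
turn deg [ 0.03 -0.01  0.04]
```

Call:
play_rows([
  {"x": 0,"y": 0,"z": -0.01,"wx": 0,"wy": 0,"wz": 0,"grip": 0.0},
  {"x": 0,"y": 0,"z": -0.03,"wx": 0,"wy": 0,"wz": 0,"grip": 0.0},
  {"x": 0,"y": 0,"z": -0.04,"wx": 0,"wy": 0,"wz": 0,"grip": 0.0},
  {"x": 0,"y": 0,"z": -0.04,"wx": 0,"wy": 0,"wz": 0,"grip": 0.0},
  {"x": 0,"y": 0,"z": 0,"wx": 0,"wy": 0,"wz": 0,"grip": 0.0},
])

```text
clock: 6.02
eef_pos: [429.9, 303.3, 153.7]
eef_rot: [3.136, -0.002, 1.736]
wrist_force: [-0.3, 0.6, -0.7]
finger_gap: 22.9
```

Run:
```python
from h import *
delta([427.7,302.5,150],[np.pi,0,1.735])
im,_=grab('side','side2');cv2.imwrite('pics/side2z.png',cv2.resize(im[170:310,250:450,::-1],None,fx=4,fy=4))
```

```text
t 6.025 pos [429.9 303.3 153.7] rot [ 3.1365e+00 -2.0000e-03  1.7357e+00] F [-0.3  0.6 -0.7] gap 22.9
tool shift mm [-0.5 -2.4  3.7]
turn deg [ 0.29 -0.12  0.04]
```

View pics/side2z.png

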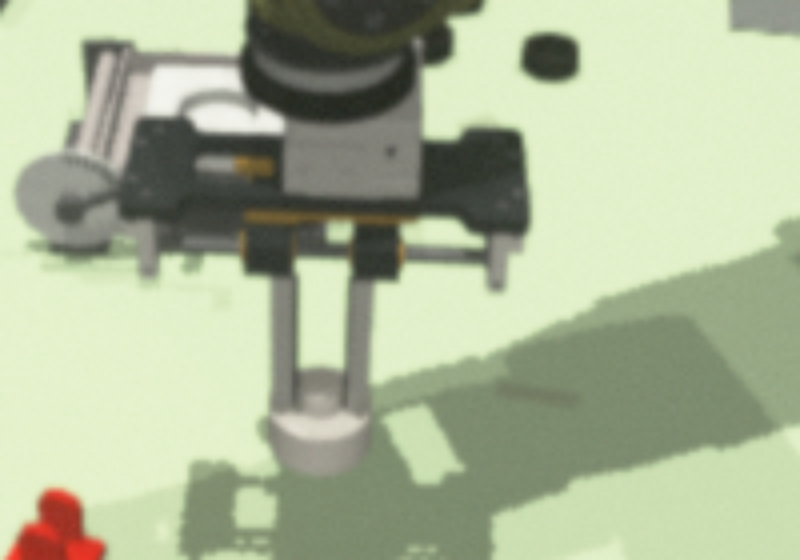

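The spacer hangs straight below the fingers at about (320,430) in the zoom. Next I carry it to the pocket.

Call:
play_rows([
  {"x": -0.0135,"y": 0.003,"z": -0.02,"wx": 0,"wy": 0,"wz": 0,"grip": 0},
  {"x": -0.0325,"y": 0.0074,"z": 0,"wx": 0,"wy": 0,"wz": 0,"grip": 0},
  {"x": -0.0325,"y": 0.0074,"z": 0,"wx": 0,"wy": 0,"wz": 0,"grip": 0},
  {"x": -0.0325,"y": 0.0074,"z": 0,"wx": 0,"wy": 0,"wz": 0,"grip": 0},
  {"x": -0.0325,"y": 0.0074,"z": 0,"wx": 0,"wy": 0,"wz": 0,"grip": 0},
  {"x": -0.0325,"y": 0.0074,"z": 0,"wx": 0,"wy": 0,"wz": 0,"grip": 0},
  {"x": -0.0325,"y": 0.0074,"z": 0,"wx": 0,"wy": 0,"wz": 0,"grip": 0},
  {"x": -0.0325,"y": 0.0074,"z": 0,"wx": 0,"wy": 0,"wz": 0,"grip": 0},
  {"x": -0.0325,"y": 0.0074,"z": 0,"wx": 0,"wy": 0,"wz": 0,"grip": 0},
  {"x": -0.0325,"y": 0.0074,"z": 0,"wx": 0,"wy": 0,"wz": 0,"grip": 0},
  {"x": -0.0325,"y": 0.0074,"z": 0,"wx": 0,"wy": 0,"wz": 0,"grip": 0},
  {"x": -0.0325,"y": 0.0074,"z": 0.02,"wx": 0,"wy": 0,"wz": 0,"grip": 0},
  {"x": 0,"y": 0,"z": 0.03,"wx": 0,"wy": 0,"wz": 0,"grip": 0},
  {"x": 0,"y": 0,"z": 0,"wx": 0,"wy": 0,"wz": 0,"grip": 0},
  {"x": 0,"y": 0,"z": 0,"wx": 0,"wy": 0,"wz": 0,"grip": 0},
])

```text
clock: 7.95
eef_pos: [573.1, -49.1, 121.0]
eef_rot: [3.141, 0.0, 1.736]
wrist_force: [0.5, -0.7, -0.0]
finger_gap: 22.8
```

Run:
```python
from h import *
delta([574,-49,110],[np.pi,0,1.735])
im,_=grab('side','side3');cv2.imwrite('pics/side3z.png',cv2.resize(im[110:250,220:420,::-1],None,fx=4,fy=4,interpolation=cv2.INTER_CUBIC))
p=cloud('side3')[175:215,285:330].reshape(-1,3);I=im[175:215,285:330].reshape(-1,3).astype(int)
m=(I.min(1)>130)&(p[:,2]>70)&(p[:,2]<125)
np.set_printoptions(suppress=True)
print(m.sum(),p[m].mean(0).round(1),p[m].min(0).round(1),p[m].max(0).round(1))
```

```text
t 7.95 pos [573.1 -49.1 121. ] rot [3.1415 0.     1.7361] F [ 0.5 -0.7 -0. ] gap 22.8
tool shift mm [-0.   0.9 11. ]
turn deg [0.01 0.   0.06]
205 [570.1 -30.8 101.2] [510.3 -90.1  70. ] [625.8  29.4 124.6]
```

View pics/side3z.png

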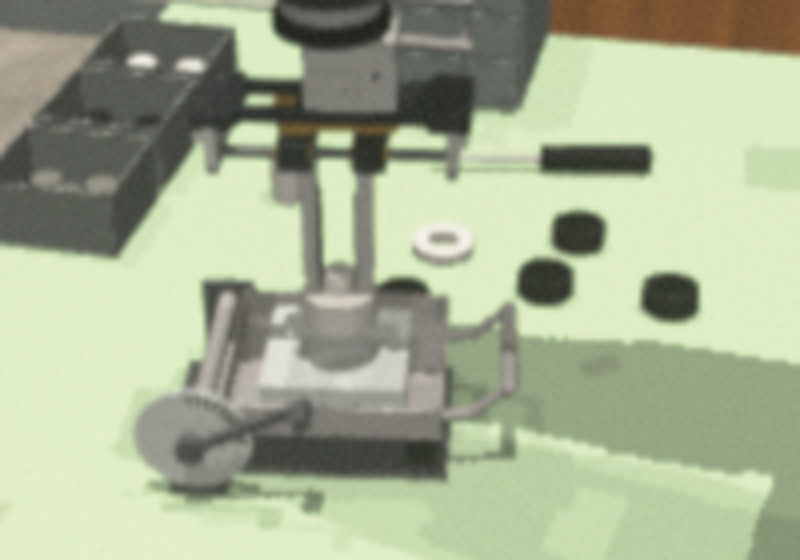

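Run:
```python
from h import *
for p in ([573.1,-49.1,118],[573.1,-49.1,92],[574,-49,66]): print(p,proj('side3',p))
# pocket arc in initial side image
im=load('side0')['im'];cv2.imwrite('pics/s0p.png',cv2.resize(im[175:220,275:335,::-1],None,fx=10,fy=10,interpolation=cv2.INTER_CUBIC))
a=np.radians(9.4);ex=np.array([np.cos(a),np.sin(a)]);ey=np.array([-ex[1],ex[0]])
for sx,sy in((-1,-1),(-1,1),(1,1),(1,-1)):
    p=np.r_[np.array([574,-49])+50*sx*ex+50*sy*ey,66];print(sx,sy,((proj('side0',p)-[275,175]+.5)*10).round(0),((proj('top0',p)-[315,160]+.5)*8).round(0))
```

```text
[573.1, -49.1, 118] [[304.59514594 181.78893034]]
[573.1, -49.1, 92] [[304.82485696 189.6823324 ]]
[574, -49, 66] [[304.73034425 197.35281998]]
-1 -1 [[489. 136.]] [[431. 345.]]
-1 1 [[470. 339.]] [[137. 393.]]
1 1 [[104. 327.]] [[ 89. 104.]]
1 -1 [[147. 126.]] [[380.  58.]]
```

View pics/s0p.png

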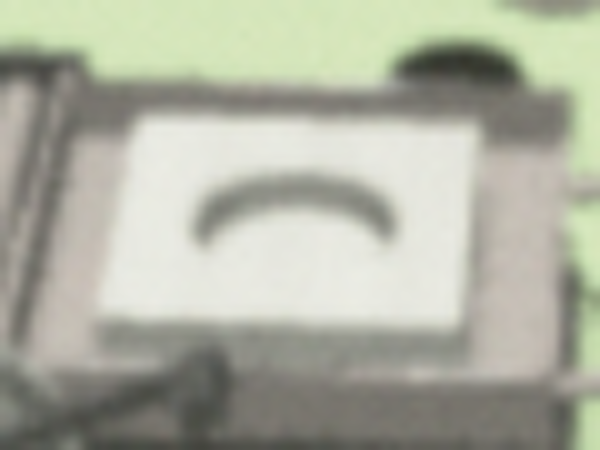

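Call:
play_rows([
  {"x": -0.0015,"y": 0.0015,"z": 0.008,"wx": 0,"wy": 0,"wz": 0,"grip": 0},
  {"x": 0,"y": 0,"z": 0.01,"wx": 0,"wy": 0,"wz": 0,"grip": 0},
  {"x": 0,"y": 0,"z": 0.006,"wx": 0,"wy": 0,"wz": 0,"grip": 0},
  {"x": 0,"y": 0,"z": 0.003,"wx": 0,"wy": 0,"wz": 0,"grip": 0},
  {"x": 0,"y": 0,"z": 0.003,"wx": 0,"wy": 0,"wz": 0,"grip": 0},
  {"x": 0,"y": 0,"z": 0,"wx": 0,"wy": 0,"wz": 0,"grip": 0},
])

```text
clock: 8.75
eef_pos: [574.7, -50.7, 90.4]
eef_rot: [-3.141, -0.0, 1.736]
wrist_force: [0.5, 0.3, -0.2]
finger_gap: 23.0
```

Run:
```python
from h import *
delta([574.8,-50.5,80],[np.pi,0,1.735]); print(manip.read_state()['moment'])
```

```text
t 8.75 pos [574.7 -50.7  90.4] rot [-3.1415e+00 -1.0000e-04  1.7356e+00] F [ 0.5  0.3 -0.2] gap 23.0
tool shift mm [ 0.1  0.1 10.4]
turn deg [-0.01 -0.    0.03]
[-0.05007491 -0.09525351  0.00108483]
```

Call:
play_rows([
  {"x": 0,"y": 0,"z": 0.003,"wx": 0,"wy": 0,"wz": 0,"grip": 0},
  {"x": 0,"y": 0,"z": 0.003,"wx": 0,"wy": 0,"wz": 0,"grip": 0},
  {"x": 0,"y": 0,"z": 0.002,"wx": 0,"wy": 0,"wz": 0,"grip": 0},
  {"x": 0,"y": 0,"z": 0,"wx": 0,"wy": 0,"wz": 0,"grip": 0},
])

```text
clock: 9.25
eef_pos: [574.7, -50.7, 82.3]
eef_rot: [-3.141, -0.0, 1.736]
wrist_force: [0.1, 0.7, -0.9]
finger_gap: 23.0
```

Run:
```python
from h import *
delta([574.8,-50.5,80],[np.pi,0,1.735]); print(manip.read_state()['moment'])
im,_=grab('side','side4');cv2.imwrite('pics/side4z.png',cv2.resize(im[160:240,250:350,::-1],None,fx=7,fy=7,interpolation=cv2.INTER_CUBIC))
```

```text
t 9.25 pos [574.7 -50.7  82.3] rot [-3.1413e+00 -1.0000e-04  1.7356e+00] F [ 0.1  0.7 -0.9] gap 23.0
tool shift mm [0.1 0.2 2.3]
turn deg [-0.02 -0.01  0.03]
[ 0.02236634 -0.09095201 -0.01500222]
```

View pics/side4z.png

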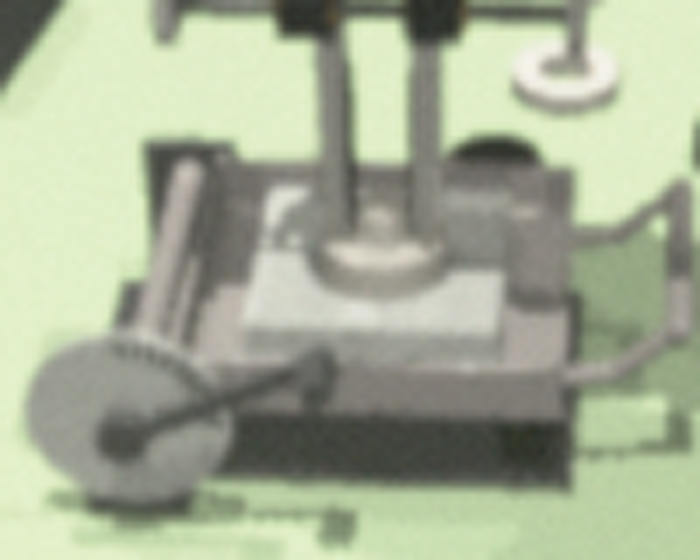

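The spacer's disc is inside the pocket mouth at about (378,262) in the zoom. I lower it the rest of the way.

Call:
play_rows([
  {"x": 0,"y": 0,"z": 0.001,"wx": 0,"wy": 0,"wz": 0,"grip": 0},
  {"x": 0,"y": 0,"z": 0.001,"wx": 0,"wy": 0,"wz": 0,"grip": 0},
  {"x": 0,"y": 0,"z": 0,"wx": 0,"wy": 0,"wz": 0,"grip": 0},
])

```text
clock: 9.68
eef_pos: [574.9, -50.7, 80.8]
eef_rot: [3.141, 0.0, 1.736]
wrist_force: [-2.8, 0.1, 4.1]
finger_gap: 23.0
```

The tool height of 80.8 matches the pick height of 30.8 plus 50, and the force has risen, so the spacer is seated. I release it.

Call:
play_rows([
  {"x": 0,"y": 0,"z": 0,"wx": 0,"wy": 0,"wz": 0,"grip": 0.6},
  {"x": 0,"y": 0,"z": 0,"wx": 0,"wy": 0,"wz": 0,"grip": 0.6},
  {"x": 0,"y": 0,"z": 0,"wx": 0,"wy": 0,"wz": 0,"grip": 0.6},
  {"x": 0,"y": 0,"z": 0,"wx": 0,"wy": 0,"wz": 0,"grip": 0.6},
  {"x": 0,"y": 0,"z": -0.02,"wx": 0,"wy": 0,"wz": 0,"grip": 0.6},
  {"x": 0,"y": 0,"z": -0.04,"wx": 0,"wy": 0,"wz": 0,"grip": 0.6},
  {"x": 0,"y": 0,"z": -0.04,"wx": 0,"wy": 0,"wz": 0,"grip": 0.75},
  {"x": 0,"y": 0,"z": -0.02,"wx": 0,"wy": 0,"wz": 0,"grip": 0.75},
  {"x": 0,"y": 0,"z": 0,"wx": 0,"wy": 0,"wz": 0,"grip": 0.75},
])

```text
clock: 10.8
eef_pos: [575.3, -50.8, 201.7]
eef_rot: [3.139, 0.001, 1.736]
wrist_force: [0.0, 0.5, -0.9]
finger_gap: 70.3
```

Run:
```python
from h import *
delta([441.5,-332.3,150],[np.pi,0,1.735])
im,_=grab('side','side5');cv2.imwrite('pics/side5z.png',cv2.resize(im[160:240,250:350,::-1],None,fx=7,fy=7,interpolation=cv2.INTER_CUBIC))
P=cloud('side5')
q=P[175:215,285:330].reshape(-1,3)
for lo,hi in((72,79),(87,97)):
    k=q[(q[:,2]>lo)&(q[:,2]<hi)];k=k[np.hypot(k[:,0]-575,k[:,1]+50)<35];print(len(k),k.mean(0).round(1),((k.min(0)+k.max(0))/2).round(1))
```

```text
t 10.8 pos [575.3 -50.8 201.7] rot [3.1391e+00 8.0000e-04 1.7356e+00] F [ 0.   0.5 -0.9] gap 70.3
tool shift mm [-255.7 -178.3   51.4]
turn deg [0.15 0.05 0.04]
98 [571.5 -40.4  76.9] [575.  -49.4  75.6]
40 [573.6 -46.9  92.5] [574.  -48.4  91.7]
```

View pics/side5z.png

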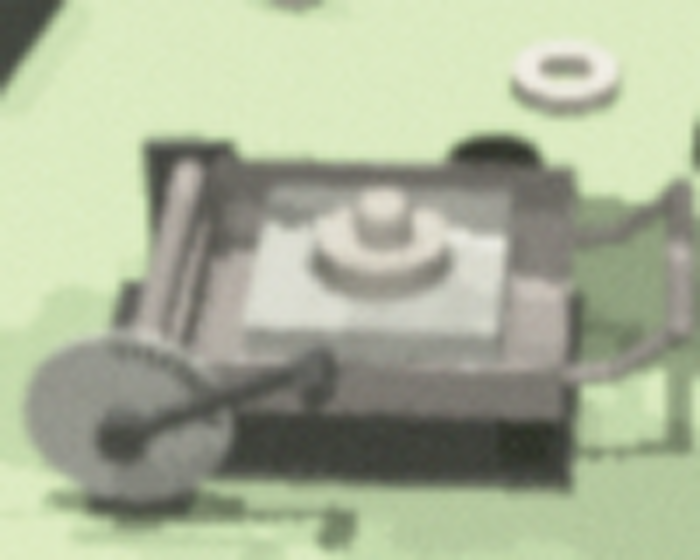

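The spacer sits flat in the pocket, with the hub top at z = 92 and the zoom position at about (382,235). Next I go for the right-most bumper.

Call:
play_rows([
  {"x": -0.032,"y": -0.0222,"z": 0,"wx": 0,"wy": 0,"wz": 0,"grip": 0.75},
  {"x": -0.032,"y": -0.0222,"z": 0,"wx": 0,"wy": 0,"wz": 0,"grip": 0.75},
  {"x": -0.032,"y": -0.0222,"z": 0,"wx": 0,"wy": 0,"wz": 0,"grip": 0.75},
  {"x": -0.032,"y": -0.0222,"z": 0,"wx": 0,"wy": 0,"wz": 0,"grip": 0.75},
  {"x": -0.032,"y": -0.0222,"z": 0.02,"wx": 0,"wy": 0,"wz": 0,"grip": 0.75},
  {"x": -0.032,"y": -0.0222,"z": 0.03,"wx": 0,"wy": 0,"wz": 0,"grip": 0.75},
  {"x": -0.032,"y": -0.0222,"z": 0.03,"wx": 0,"wy": 0,"wz": 0,"grip": 0.75},
  {"x": -0.032,"y": -0.0222,"z": 0.03,"wx": 0,"wy": 0,"wz": 0,"grip": 0.75},
  {"x": 0,"y": 0,"z": 0.02,"wx": 0,"wy": 0,"wz": 0,"grip": 0.75},
  {"x": 0,"y": 0,"z": 0,"wx": 0,"wy": 0,"wz": 0,"grip": 0.75},
  {"x": 0,"y": 0,"z": 0,"wx": 0,"wy": 0,"wz": 0,"grip": 0.75},
])

```text
clock: 12.22
eef_pos: [441.8, -332.1, 70.7]
eef_rot: [3.142, -0.0, 1.736]
wrist_force: [-0.4, 0.0, 0.3]
finger_gap: 70.3
```

Run:
```python
from h import *
im,_=grab('side','side6');cv2.imwrite('pics/side6z.png',cv2.resize(im[110:200,320:420,::-1],None,fx=6,fy=6,interpolation=cv2.INTER_CUBIC))
I,_=grab('top','top6');cv2.imwrite('pics/top6z.png',cv2.resize(I[150:300,300:520,::-1],None,fx=3,fy=3,interpolation=cv2.INTER_CUBIC))
# ring centre from ellipse of dark pixels, side view initial: black top at z=20
for tag,c,r,z in(('top0',(449,239),14,20),('side0',(364,168),12,20)):
    g=load(tag)['im'].astype(int).sum(2);s=g[c[1]-r:c[1]+r,c[0]-r:c[0]+r]
    ys,xs=np.where(s<(150 if tag=='top0' else 200));uv=np.array([[(xs.min()+xs.max())/2+c[0]-r,(ys.min()+ys.max())/2+c[1]-r]]);print(tag,uv,len(xs),np.ptp(xs),np.ptp(ys),ray2plane(tag,uv,10 if tag=='side0' else 15))
delta([441.8,-333,5],[np.pi,0,1.735])
```

```text
top0 [[448.5 238.5]] 139 17 15 [[ 440.43718586 -332.76137206   15.        ]]
side0 [[360.5 171.5]] 127 17 15 [[ 451.52271013 -314.00541088   10.        ]]
t 12.325 pos [ 442.1 -332.2   71.2] rot [3.1408e+00 9.0000e-04 1.7364e+00] F [0.5 0.8 0.2] gap 70.5
tool shift mm [-0.7 -0.5 66.2]
turn deg [0.04 0.05 0.08]
```

View pics/side6z.png

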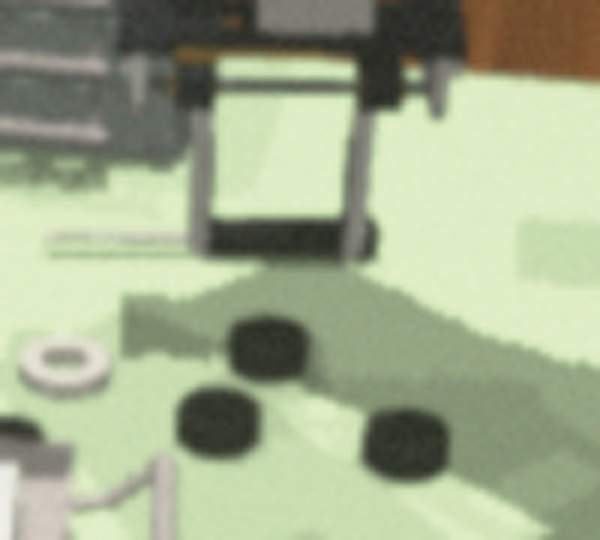

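View pics/top6z.png

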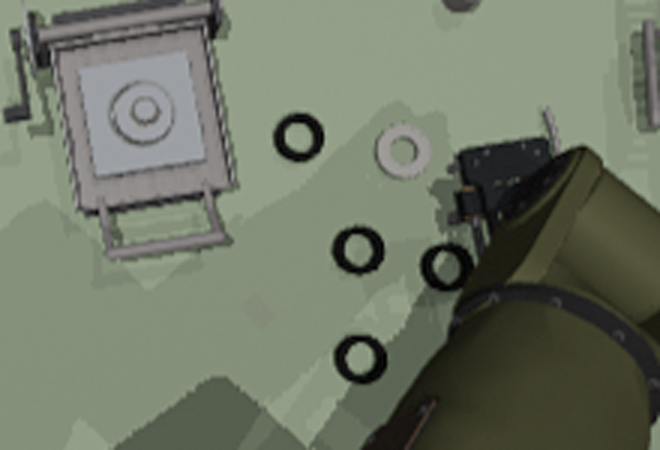

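The side view shows the target ring at about (364.5,167.6), clear of the fingers. The spacer is still seated in the top view.

Run:
```python
from h import *
u=[269.5/6-.5+320,348.5/6-.5+110];print(u,ray2plane('side6',[u],10))
u=[358.5/3+300,250/3+150]
for n,p in(('side6',[441.5,-333,10]),):print(proj(n,p))
```

```text
[364.4166666666667, 167.58333333333334] [[ 442.27730628 -342.15865413   10.        ]]
[[364.27448634 168.96794698]]
```

Call:
play_rows([
  {"x": -0.0015,"y": -0.0005,"z": 0.025,"wx": 0,"wy": 0,"wz": 0,"grip": 0.75},
  {"x": 0,"y": 0,"z": 0.025,"wx": 0,"wy": 0,"wz": 0,"grip": 0.75},
  {"x": 0,"y": 0,"z": 0.012,"wx": 0,"wy": 0,"wz": 0,"grip": 0.75},
  {"x": 0,"y": 0,"z": 0.003,"wx": 0,"wy": 0,"wz": 0,"grip": 0.75},
  {"x": 0,"y": 0,"z": 0,"wx": 0,"wy": 0,"wz": 0,"grip": 0},
  {"x": 0,"y": 0,"z": 0,"wx": 0,"wy": 0,"wz": 0,"grip": 0},
  {"x": 0,"y": 0,"z": 0,"wx": 0,"wy": 0,"wz": 0,"grip": 0},
  {"x": 0,"y": 0,"z": 0,"wx": 0,"wy": 0,"wz": 0,"grip": 0},
  {"x": 0,"y": 0,"z": 0,"wx": 0,"wy": 0,"wz": 0,"grip": 0},
], squeeze=12)

```text
clock: 13.45
eef_pos: [441.6, -334.1, 6.0]
eef_rot: [3.141, 0.001, 1.736]
wrist_force: [-0.9, 1.0, 5.8]
finger_gap: 45.7
```

Call:
play_rows([
  {"x": 0,"y": 0,"z": -0.01,"wx": 0,"wy": 0,"wz": 0,"grip": 0},
  {"x": 0,"y": 0,"z": -0.03,"wx": 0,"wy": 0,"wz": 0,"grip": 0},
  {"x": 0,"y": 0,"z": -0.05,"wx": 0,"wy": 0,"wz": 0,"grip": 0},
  {"x": 0,"y": 0,"z": -0.05,"wx": 0,"wy": 0,"wz": 0,"grip": 0},
  {"x": 0,"y": 0,"z": -0.02,"wx": 0,"wy": 0,"wz": 0,"grip": 0},
  {"x": 0,"y": 0,"z": 0,"wx": 0,"wy": 0,"wz": 0,"grip": 0},
])

```text
clock: 14.2
eef_pos: [441.7, -334.2, 167.0]
eef_rot: [3.14, 0.002, 1.736]
wrist_force: [0.1, 0.6, -1.2]
finger_gap: 45.6
```

Run:
```python
from h import *
delta([574.7,-50.5,165],[np.pi,0,1.735])
im,_=grab('side','side7');cv2.imwrite('pics/side7z.png',cv2.resize(im[80:200,310:430,::-1],None,fx=5,fy=5,interpolation=cv2.INTER_CUBIC))
```

```text
t 14.2 pos [ 441.7 -334.2  167. ] rot [3.1398e+00 2.2000e-03 1.7356e+00] F [ 0.1  0.6 -1.2] gap 45.6
tool shift mm [258.  177.8   1.8]
turn deg [0.1  0.13 0.04]
```

View pics/side7z.png

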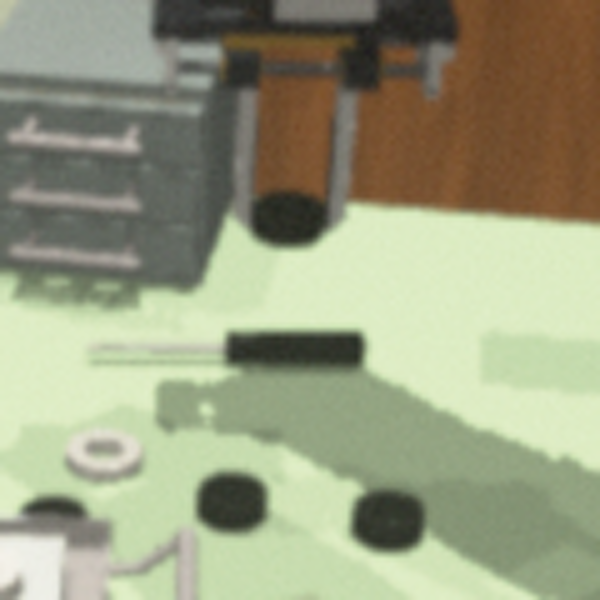

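The ring is held at about (288,218) in the zoom and hangs level. I take it over the hub.

Call:
play_rows([
  {"x": 0.0322,"y": 0.0222,"z": 0,"wx": 0,"wy": 0,"wz": 0,"grip": 0},
  {"x": 0.0322,"y": 0.0222,"z": 0,"wx": 0,"wy": 0,"wz": 0,"grip": 0},
  {"x": 0.0322,"y": 0.0222,"z": 0,"wx": 0,"wy": 0,"wz": 0,"grip": 0},
  {"x": 0.0322,"y": 0.0222,"z": 0,"wx": 0,"wy": 0,"wz": 0,"grip": 0},
  {"x": 0.0322,"y": 0.0222,"z": 0,"wx": 0,"wy": 0,"wz": 0,"grip": 0},
  {"x": 0.0322,"y": 0.0222,"z": 0,"wx": 0,"wy": 0,"wz": 0,"grip": 0},
  {"x": 0.0322,"y": 0.0222,"z": 0,"wx": 0,"wy": 0,"wz": 0,"grip": 0},
  {"x": 0.0322,"y": 0.0222,"z": 0.01,"wx": 0,"wy": 0,"wz": 0,"grip": 0},
  {"x": 0,"y": 0,"z": 0.04,"wx": 0,"wy": 0,"wz": 0,"grip": 0},
  {"x": 0,"y": 0,"z": 0,"wx": 0,"wy": 0,"wz": 0,"grip": 0},
  {"x": 0,"y": 0,"z": 0,"wx": 0,"wy": 0,"wz": 0,"grip": 0},
])

```text
clock: 15.62
eef_pos: [574.3, -51.1, 116.0]
eef_rot: [-3.142, 0.0, 1.735]
wrist_force: [0.0, -0.5, 0.5]
finger_gap: 45.4
```

Run:
```python
from h import *
delta([574.7,-50.7,83],[np.pi,0,1.735])
im,_=grab('side','side8');cv2.imwrite('pics/side8z.png',cv2.resize(im[140:240,250:350,::-1],None,fx=6,fy=6,interpolation=cv2.INTER_CUBIC))
```

```text
t 15.625 pos [574.3 -51.1 116. ] rot [-3.1416  0.      1.7351] F [ 0.  -0.5  0.5] gap 45.4
tool shift mm [ 0.3  0.4 33. ]
turn deg [-0.  0.  0.]
```

View pics/side8z.png

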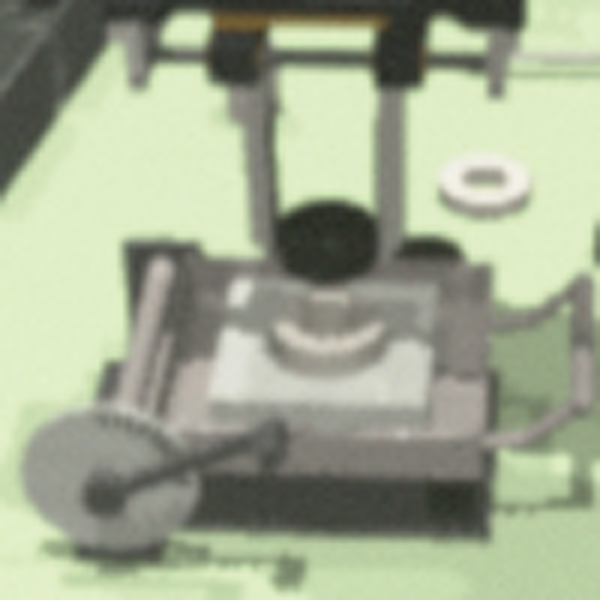

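Ring and hub line up in the zoom, both at column 327 or so. I descend onto the hub.

Call:
play_rows([
  {"x": 0,"y": 0,"z": 0.01,"wx": 0,"wy": 0,"wz": 0,"grip": 0},
  {"x": 0,"y": 0,"z": 0.006,"wx": 0,"wy": 0,"wz": 0,"grip": 0},
  {"x": 0,"y": 0,"z": 0.003,"wx": 0,"wy": 0,"wz": 0,"grip": 0},
  {"x": 0,"y": 0,"z": 0.003,"wx": 0,"wy": 0,"wz": 0,"grip": 0},
  {"x": 0,"y": 0,"z": 0.002,"wx": 0,"wy": 0,"wz": 0,"grip": 0},
  {"x": 0,"y": 0,"z": 0,"wx": 0,"wy": 0,"wz": 0,"grip": 0},
])

```text
clock: 16.42
eef_pos: [574.2, -50.6, 91.4]
eef_rot: [-3.141, -0.0, 1.736]
wrist_force: [0.7, 0.2, -0.3]
finger_gap: 46.0
```

Run:
```python
from h import *
delta([574.7,-50.7,83],[np.pi,0,1.735]);print(manip.read_state()['moment'])
```

```text
t 16.425 pos [574.2 -50.6  91.4] rot [-3.1415e+00 -1.0000e-04  1.7356e+00] F [ 0.7  0.2 -0.3] gap 46.0
tool shift mm [-0.1  0.4  8.4]
turn deg [-0.01 -0.    0.04]
[ 0.00242196 -0.13019685 -0.01287899]
```

Call:
play_rows([
  {"x": 0,"y": 0,"z": 0.003,"wx": 0,"wy": 0,"wz": 0,"grip": 0},
  {"x": 0,"y": 0,"z": 0.003,"wx": 0,"wy": 0,"wz": 0,"grip": 0},
  {"x": 0,"y": 0,"z": 0.002,"wx": 0,"wy": 0,"wz": 0,"grip": 0},
  {"x": 0,"y": 0,"z": 0,"wx": 0,"wy": 0,"wz": 0,"grip": 0},
])

```text
clock: 16.92
eef_pos: [574.2, -50.7, 83.3]
eef_rot: [-3.141, -0.0, 1.736]
wrist_force: [-0.2, 0.3, -0.2]
finger_gap: 45.6
```

Run:
```python
from h import *
delta([574.7,-50.7,83],[np.pi,0,1.735]);print(manip.read_state()['moment'])
im,_=grab('side','side9');cv2.imwrite('pics/side9z.png',cv2.resize(im[140:240,250:350,::-1],None,fx=6,fy=6,interpolation=cv2.INTER_CUBIC))
```

```text
t 16.925 pos [574.2 -50.7  83.3] rot [-3.1413e+00 -1.0000e-04  1.7356e+00] F [-0.2  0.3 -0.2] gap 45.6
tool shift mm [-0.1  0.5  0.3]
turn deg [-0.02 -0.01  0.03]
[-0.06472524 -0.06456843  0.01561451]
```

View pics/side9z.png

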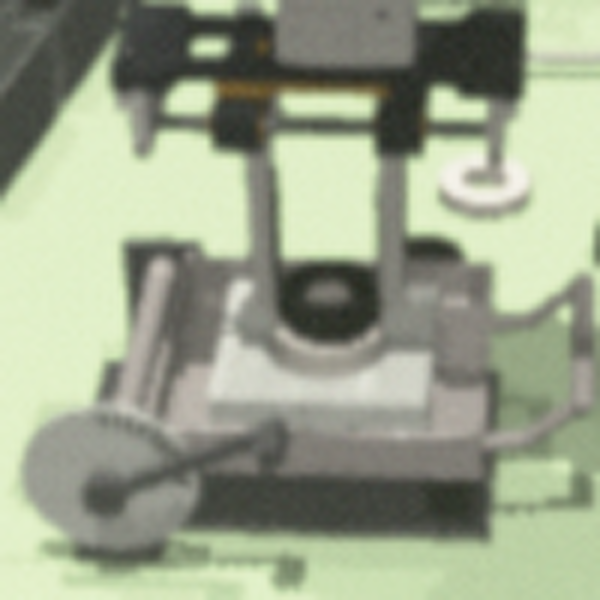

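The ring is around the hub, whose top shows inside the hole at about (325,292). One more millimetre, then I release and rise.

Call:
play_rows([
  {"x": 0,"y": 0,"z": 0.001,"wx": 0,"wy": 0,"wz": 0,"grip": 0},
  {"x": 0,"y": 0,"z": 0.0005,"wx": 0,"wy": 0,"wz": 0,"grip": 0},
  {"x": 0,"y": 0,"z": 0,"wx": 0,"wy": 0,"wz": 0,"grip": 0.75},
  {"x": 0,"y": 0,"z": 0,"wx": 0,"wy": 0,"wz": 0,"grip": 0.75},
  {"x": 0,"y": 0,"z": 0,"wx": 0,"wy": 0,"wz": 0,"grip": 0.75},
  {"x": 0,"y": 0,"z": 0,"wx": 0,"wy": 0,"wz": 0,"grip": 0.75},
  {"x": 0,"y": 0,"z": -0.02,"wx": 0,"wy": 0,"wz": 0,"grip": 0.75},
  {"x": 0,"y": 0,"z": -0.04,"wx": 0,"wy": 0,"wz": 0,"grip": 0.75},
  {"x": 0,"y": 0,"z": -0.04,"wx": 0,"wy": 0,"wz": 0,"grip": 0.6},
  {"x": 0,"y": 0,"z": 0,"wx": 0,"wy": 0,"wz": 0,"grip": 0.6},
])

```text
clock: 18.23
eef_pos: [575.4, -50.8, 185.0]
eef_rot: [3.136, 0.002, 1.736]
wrist_force: [-0.2, 0.3, -0.6]
finger_gap: 56.7
```

Run:
```python
from h import *
delta([456.5,-70,120],[np.pi,0,1.735])
im,_=grab('side','side10');cv2.imwrite('pics/side10z.png',cv2.resize(im[140:240,250:350,::-1],None,fx=6,fy=6,interpolation=cv2.INTER_CUBIC))
```

```text
t 18.225 pos [575.4 -50.8 185. ] rot [3.1364e+00 1.7000e-03 1.7356e+00] F [-0.2  0.3 -0.6] gap 56.7
tool shift mm [   0.7 -120.8   64.4]
turn deg [0.3  0.1  0.04]
```

View pics/side10z.png

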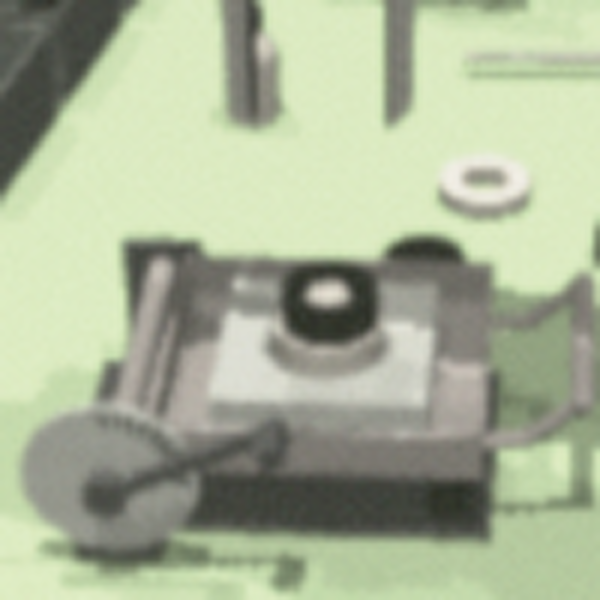

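The bumper lies flat on the spacer with the hub showing through it at about (327,293). I go above the bar with a narrower opening.

Call:
play_rows([
  {"x": 0,"y": -0.03,"z": 0,"wx": 0,"wy": 0,"wz": 0,"grip": 0.42},
  {"x": 0,"y": -0.03,"z": 0,"wx": 0,"wy": 0,"wz": 0,"grip": 0.42},
  {"x": 0,"y": -0.03,"z": 0.01,"wx": 0,"wy": 0,"wz": 0,"grip": 0.42},
  {"x": 0,"y": -0.03,"z": 0.03,"wx": 0,"wy": 0,"wz": 0,"grip": 0.42},
  {"x": 0,"y": 0,"z": 0.045,"wx": 0,"wy": 0,"wz": 0,"grip": 0.42},
  {"x": 0,"y": 0,"z": 0,"wx": 0,"wy": 0,"wz": 0,"grip": 0.42},
  {"x": 0,"y": 0,"z": 0,"wx": 0,"wy": 0,"wz": 0,"grip": 0.42},
])

```text
clock: 19.15
eef_pos: [456.4, -70.4, 97.8]
eef_rot: [3.141, 0.0, 1.736]
wrist_force: [0.1, -0.4, 0.2]
finger_gap: 39.6
```

Run:
```python
from h import *
delta([456.5,-70,51],[np.pi,0,1.735])
im,_=grab('side','side11');cv2.imwrite('pics/side11z.png',cv2.resize(im[140:240,270:370,::-1],None,fx=6,fy=6,interpolation=cv2.INTER_CUBIC))
```

```text
t 19.15 pos [456.4 -70.4  97.8] rot [3.1413e+00 1.0000e-04 1.7358e+00] F [ 0.1 -0.4  0.2] gap 39.6
tool shift mm [ 0.4  0.2 46.8]
turn deg [0.02 0.01 0.04]
```

View pics/side11z.png

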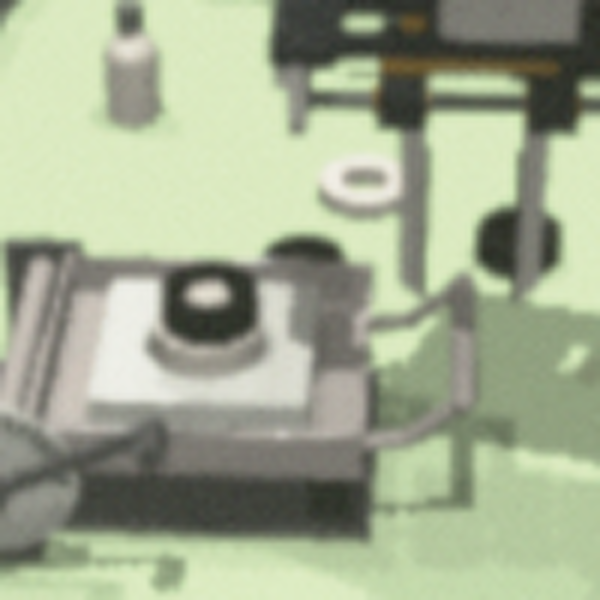

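The bar, at about x = 462 in the zoom, lies between the fingers at 413 and 530. I descend and grip.

Call:
play_rows([
  {"x": 0,"y": 0,"z": 0.02,"wx": 0,"wy": 0,"wz": 0,"grip": 0.42},
  {"x": 0,"y": 0,"z": 0.02,"wx": 0,"wy": 0,"wz": 0,"grip": 0.42},
  {"x": 0,"y": 0,"z": 0.006,"wx": 0,"wy": 0,"wz": 0,"grip": 0.42},
  {"x": 0,"y": 0,"z": 0,"wx": 0,"wy": 0,"wz": 0,"grip": 0.42},
  {"x": 0,"y": 0,"z": 0,"wx": 0,"wy": 0,"wz": 0,"grip": 0},
  {"x": 0,"y": 0,"z": 0,"wx": 0,"wy": 0,"wz": 0,"grip": 0},
  {"x": 0,"y": 0,"z": 0,"wx": 0,"wy": 0,"wz": 0,"grip": 0},
  {"x": 0,"y": 0,"z": 0,"wx": 0,"wy": 0,"wz": 0,"grip": 0},
  {"x": 0,"y": 0,"z": 0,"wx": 0,"wy": 0,"wz": 0,"grip": 0},
], squeeze=30)

```text
clock: 20.32
eef_pos: [457.7, -70.2, 51.6]
eef_rot: [3.137, 0.001, 1.736]
wrist_force: [11.9, 4.3, -4.6]
finger_gap: 11.0
```

Run:
```python
from h import *
delta([456.5,-70,51],[np.pi,0,1.735]);print(manip.read_state()['moment'])
```

```text
t 20.325 pos [457.7 -70.2  51.6] rot [3.1370e+00 9.0000e-04 1.7355e+00] F [11.9  4.3 -4.6] gap 11.0
tool shift mm [ 0.4 -1.2  0.6]
turn deg [0.27 0.05 0.03]
[ 0.61178639 -2.1670865   0.03378203]
```

The grip is on the bar, but about 12 N sideways means the bar sits roughly 1.3 mm further along. I shift by that much and then start the arc.

Call:
play_rows([
  {"x": 0,"y": 0.0013,"z": 0,"wx": 0,"wy": 0,"wz": 0,"grip": 0},
  {"x": 0,"y": 0,"z": 0,"wx": 0,"wy": 0,"wz": 0,"grip": 0},
  {"x": 0,"y": 0.0001,"z": -0.0037,"wx": 1,"wy": 0,"wz": 0,"grip": 0},
  {"x": 0,"y": 0.0001,"z": -0.0055,"wx": 1.5,"wy": 0,"wz": 0,"grip": 0},
  {"x": 0,"y": 0.0001,"z": -0.0055,"wx": 1.5,"wy": 0,"wz": 0,"grip": 0},
  {"x": 0,"y": 0,"z": 0,"wx": 0,"wy": 0,"wz": 0,"grip": 0},
])

```text
clock: 21.08
eef_pos: [458.2, -70.1, 65.7]
eef_rot: [-3.073, 0.0, 1.736]
wrist_force: [6.9, 0.1, -4.9]
finger_gap: 11.1
```

Run:
```python
from h import *
delta([456.5,-70,51],[np.pi,0,1.735]);print(manip.read_state()['moment'])
im,_=grab('side','side12');cv2.imwrite('pics/side12z.png',cv2.resize(im[140:240,250:350,::-1],None,fx=6,fy=6,interpolation=cv2.INTER_CUBIC))
```

```text
t 21.075 pos [458.2 -70.1  65.7] rot [-3.0726e+00  3.0000e-04  1.7358e+00] F [ 6.9  0.1 -4.9] gap 11.1
tool shift mm [ 0.3 -0.7 14.8]
turn deg [-3.96  0.02  0.05]
[-0.07912472 -1.32476382  0.06159065]
```

View pics/side12z.png

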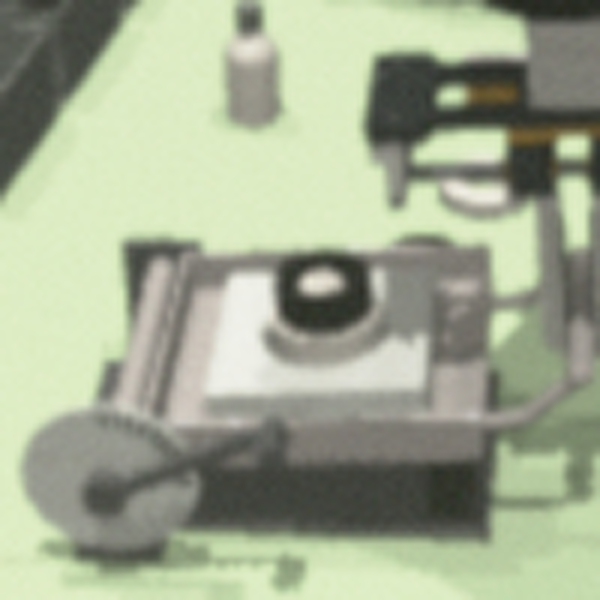

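The bin rises cleanly at 4°, with the stack in place. I continue.

Call:
play_rows([
  {"x": 0,"y": 0.0005,"z": -0.0055,"wx": 1.5,"wy": 0,"wz": 0,"grip": 0},
  {"x": 0,"y": 0.0004,"z": -0.0055,"wx": 1.5,"wy": 0,"wz": 0,"grip": 0},
  {"x": 0,"y": 0.0001,"z": -0.0055,"wx": 1.5,"wy": 0,"wz": 0,"grip": 0},
  {"x": 0,"y": 0.0001,"z": -0.0055,"wx": 1.5,"wy": 0,"wz": 0,"grip": 0},
  {"x": 0,"y": 0.0001,"z": -0.0055,"wx": 1.5,"wy": 0,"wz": 0,"grip": 0},
  {"x": 0,"y": 0.0001,"z": -0.0055,"wx": 1.5,"wy": 0,"wz": 0,"grip": 0},
  {"x": 0,"y": 0.0001,"z": -0.0055,"wx": 1.5,"wy": 0,"wz": 0,"grip": 0},
  {"x": 0,"y": 0.0001,"z": -0.0055,"wx": 1.5,"wy": 0,"wz": 0,"grip": 0},
  {"x": 0,"y": 0.0001,"z": -0.0055,"wx": 1.5,"wy": 0,"wz": 0,"grip": 0},
  {"x": 0,"y": 0.0001,"z": -0.0055,"wx": 1.5,"wy": 0,"wz": 0,"grip": 0},
  {"x": 0,"y": 0.0001,"z": -0.0055,"wx": 1.5,"wy": 0,"wz": 0,"grip": 0},
  {"x": 0,"y": 0.0001,"z": -0.0055,"wx": 1.5,"wy": 0,"wz": 0,"grip": 0},
  {"x": 0,"y": 0,"z": 0,"wx": 0,"wy": 0,"wz": 0,"grip": 0},
])

```text
clock: 22.75
eef_pos: [472.8, -67.6, 129.1]
eef_rot: [-2.756, -0.0, 1.736]
wrist_force: [-3.0, -1.9, -2.3]
finger_gap: 11.2
```

Run:
```python
from h import *
delta([456.5,-70,51],[np.pi,0,1.735]);print(manip.read_state()['moment'])
im,_=grab('side','side13');cv2.imwrite('pics/side13z.png',cv2.resize(im[120:240,250:350,::-1],None,fx=5,fy=5,interpolation=cv2.INTER_CUBIC))
im,_=grab('top','top13');cv2.imwrite('pics/top13z.png',cv2.resize(im[140:250,290:400,::-1],None,fx=5,fy=5,interpolation=cv2.INTER_CUBIC))
```

```text
t 22.75 pos [472.8 -67.6 129.1] rot [-2.7559e+00 -4.0000e-04  1.7357e+00] F [-3.  -1.9 -2.3] gap 11.2
tool shift mm [ 0.2 14.1 78.5]
turn deg [-2.21e+01 -1.00e-02  4.00e-02]
[-0.2482871   0.00697459  0.0659765 ]
```

View pics/side13z.png

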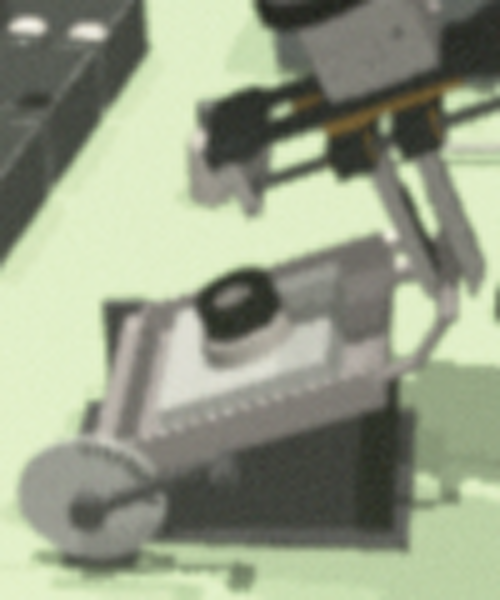

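View pics/top13z.png

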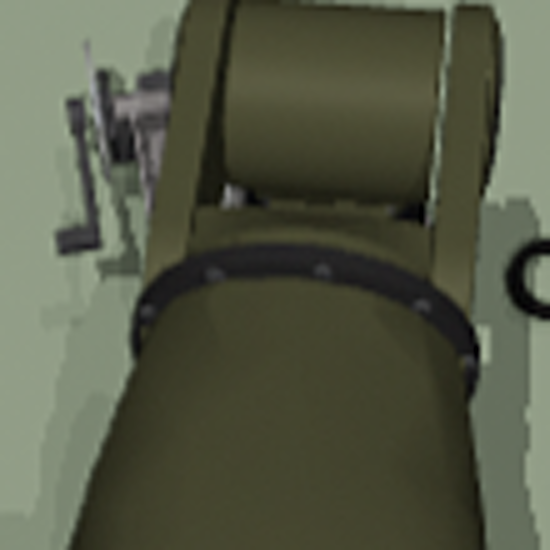

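Run:
```python
from h import *
ims=[];ds=[];ts=[];td=[]
for i in range(6):
    a,b=manip.camera('side');ims.append(a);ds.append(b)
    if i<3:
        a,b=manip.camera('top');ts.append(a);td.append(b)
f=load('side13');
def med(l): 
    l=np.array(l);l=np.where(l==0,np.nan,l);return np.nan_to_num(np.nanmedian(l,0))
np.savez('pics/sideA.npz',im=np.mean(ims,0).astype(np.uint8),d=med(ds),K=f['K'],T=f['T'])
f=load('top13');np.savez('pics/topA.npz',im=np.mean(ts,0).astype(np.uint8),d=med(td),K=f['K'],T=f['T'])
im=load('sideA')['im'];s=im[185:240,250:350,::-1]
cv2.imwrite('pics/sideAz.png',cv2.resize(s,None,fx=8,fy=8,interpolation=cv2.INTER_CUBIC))
a=np.radians(9.4);ex=np.array([np.cos(a),np.sin(a)]);ey=np.array([-ex[1],ex[0]]);piv=np.array([664.9,-35.9])
for tag,b in(('sideA',(255,300,200,235)),('topA',(298,318,150,195))):
    P=cloud(tag);im=load(tag)['im'].astype(int)
    Q=P[b[2]:b[3],b[0]:b[1]];I=im[b[2]:b[3],b[0]:b[1]].sum(2)
    X=(Q[...,:2]-piv)@ex;Y=(Q[...,:2]-piv)@ey;Z=Q[...,2]-50
    m=(Y>92)&(Y<130)&(np.hypot(X,Z)<105)&(I<(200 if tag=='topA' else 290))
    print(tag,m.sum());
    for v,u in np.argwhere(m):
        if np.hypot(X[v,u],Z[v,u])>25 : print((u+b[0],v+b[2]),X[v,u].round(0),Y[v,u].round(0),Z[v,u].round(0),I[v,u],np.arctan2(Z[v,u],-X[v,u]).round(2))
```

```text
sideA 108
(np.int64(296), np.int64(210)) -79.0 104.0 46.0 287 0.53
(np.int64(296), np.int64(211)) -79.0 108.0 47.0 262 0.53
(np.int64(297), np.int64(211)) -81.0 104.0 43.0 226 0.49
(np.int64(296), np.int64(212)) -80.0 110.0 44.0 259 0.51
(np.int64(297), np.int64(212)) -82.0 107.0 43.0 227 0.48
(np.int64(289), np.int64(213)) -61.0 106.0 37.0 272 0.55
(np.int64(290), np.int64(213)) -63.0 105.0 37.0 249 0.53
(np.int64(291), np.int64(213)) -66.0 104.0 36.0 255 0.51
(np.int64(292), np.int64(213)) -70.0 113.0 43.0 280 0.56
(np.int64(296), np.int64(213)) -80.0 116.0 46.0 261 0.52
(np.int64(297), np.int64(213)) -82.0 110.0 41.0 229 0.46
(np.int64(286), np.int64(214)) -52.0 104.0 33.0 289 0.56
(np.int64(287), np.int64(214)) -55.0 105.0 33.0 264 0.55
(np.int64(288), np.int64(214)) -58.0 104.0 33.0 242 0.52
(np.int64(289), np.int64(214)) -61.0 106.0 34.0 232 0.52
(np.int64(290), np.int64(214)) -63.0 105.0 33.0 219 0.49
(np.int64(291), np.int64(214)) -66.0 106.0 35.0 235 0.49
(np.int64(292), np.int64(214)) -70.0 120.0 45.0 287 0.57
(np.int64(294), np.int64(214)) -76.0 121.0 46.0 287 0.55
(np.int
[... 5332 characters left out ...]
108.0 46.0 164 0.51
(np.int64(308), np.int64(188)) -81.0 105.0 44.0 159 0.5
(np.int64(309), np.int64(188)) -82.0 103.0 43.0 134 0.49
(np.int64(302), np.int64(189)) -82.0 121.0 44.0 169 0.49
(np.int64(303), np.int64(189)) -82.0 119.0 45.0 145 0.5
(np.int64(304), np.int64(189)) -82.0 116.0 44.0 133 0.49
(np.int64(305), np.int64(189)) -82.0 114.0 41.0 116 0.46
(np.int64(306), np.int64(189)) -83.0 111.0 41.0 103 0.46
(np.int64(307), np.int64(189)) -83.0 108.0 41.0 95 0.45
(np.int64(308), np.int64(189)) -83.0 106.0 39.0 120 0.43
(np.int64(309), np.int64(189)) -83.0 103.0 37.0 165 0.42
(np.int64(302), np.int64(190)) -83.0 122.0 39.0 155 0.44
(np.int64(303), np.int64(190)) -84.0 119.0 39.0 164 0.44
```

View pics/sideAz.png

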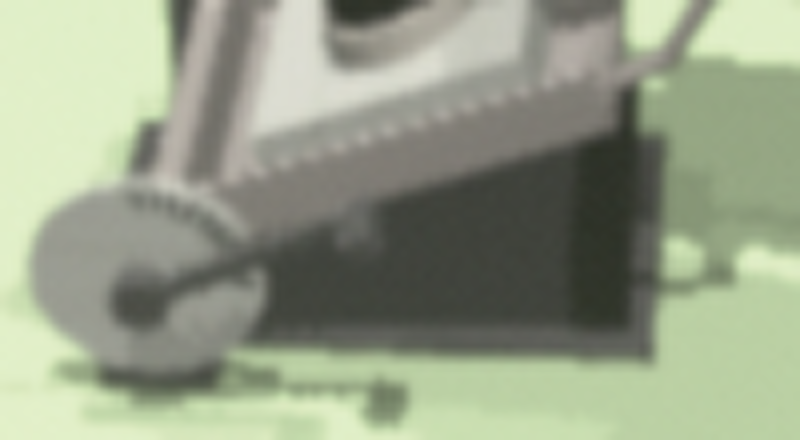

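Run:
```python
from h import *
a=np.radians(9.4);ex=np.array([np.cos(a),np.sin(a)]);ey=np.array([-ex[1],ex[0]]);piv=np.array([664.9,-35.9])
for name,tags in(('side',['side%d'%i for i in (0,1,3,4,5,6,7,8,9,10,11,12,13)]+['sideA']*3),('top',['top0','top6','top13','topA','topA'])):
    # median depth cloud & mean image
    D=np.array([np.where(load(t)['d']==0,np.nan,load(t)['d']) for t in tags]);f=load(tags[0])
    np.savez(f'pics/{name}M.npz',im=np.mean([load(t)['im'] for t in tags],0).astype(np.uint8),d=np.nan_to_num(np.nanmedian(D,0)),K=f['K'],T=f['T'])
    P=cloud(name+'M');X=(P[...,:2]-piv)@ex;Y=(P[...,:2]-piv)@ey;Z=P[...,2]-50
    r=np.hypot(X,Z);arm=(Y>98)&(Y<109)&(r>24)&(r<68)&(Z>5)&(X<0)
    x,z=X[arm],Z[arm];c=np.array([x.mean(),z.mean()]);u=np.linalg.svd(np.c_[x,z]-c,full_matrices=False)[2][0]
    print(name,arm.sum(),'line angle',np.arctan2(abs(u[1]),abs(u[0])),'centroid',c,'resid',np.std((np.c_[x,z]-c)@[-u[1],u[0]]),'perp offset of pivot',c@[-u[1],u[0]])
    tab=(Y>101)&(Y<128)&(r>70)&(r<105)&(X<-60)&(Z>20)
    print('tab',tab.sum(),X[tab].mean(),Y[tab].mean(),Z[tab].mean(),np.arctan2(Z[tab].mean(),-X[tab].mean()))
    hub=(Y>103)&(Y<130)&(r<14)
    print('hub',hub.sum(),[(w[hub].min()+w[hub].max())/2 for w in(X,Y,Z)])
# bin angle from block/walls in sideA: plane fit to block top
P=cloud('sideA');X=(P[...,:2]-piv)@ex;Y=(P[...,:2]-piv)@ey;Z=P[...,2]-50
im=load('sideA')['im'].astype(int)
th=.385
bx=X*np.cos(th)-Z*np.sin(th);bz=X*np.sin(th)+Z*np.cos(th)
m=(abs(bx+90)<47)&(abs(Y)<47)&(bz>8)&(bz<24)&(np.hypot(bx+90,Y)>33)
A=np.c_[X[m],Y[m],np.ones(m.sum())];s=np.linalg.lstsq(A,Z[m],rcond=None)[0];print('block plane',m.sum(),s,np.arctan(-s[0]),'mean bz',bz[m].mean())
```

```text
side 55 line angle 0.4611164891134591 centroid [-39.62183495  23.66311596] resid 2.4583029823697564 perp offset of pivot 3.5619853692853596
tab 50 -74.8607573975748 114.33986722416913 42.47122510233447 0.5160557330410862
hub 42 [np.float64(-1.7674691738265111), np.float64(105.71617796045246), np.float64(2.524646881606884)]
top 28 line angle 0.4602325713034851 centroid [-39.01057922  24.85112335] resid 0.665458400910523 perp offset of pivot -4.9385426911500545
tab 56 -76.38558231049741 111.73310894175026 43.20085154478563 0.5147131292576881
hub 14 [np.float64(-0.7226082333222776), np.float64(105.71375061997394), np.float64(9.216099517900147)]
block plane 280 [-4.00393890e-01 -9.18423763e-04  1.99835763e+01] 0.3808458916362364 mean bz 18.15540846703758
```

The index angle comes out at 0.46 rad as a line fit in both views, and at about 0.47 from the tab. The bin is now at 0.38 from the block plane and the tool pose. I raise it another 4.8°.

Call:
play_rows([
  {"x": 0,"y": 0.0001,"z": -0.0044,"wx": 1.2,"wy": 0,"wz": 0,"grip": 0},
  {"x": 0,"y": 0.0001,"z": -0.0044,"wx": 1.2,"wy": 0,"wz": 0,"grip": 0},
  {"x": 0,"y": 0,"z": -0.0044,"wx": 1.2,"wy": 0,"wz": 0,"grip": 0},
  {"x": 0,"y": 0,"z": -0.0044,"wx": 1.2,"wy": 0,"wz": 0,"grip": 0},
  {"x": 0,"y": 0,"z": 0,"wx": 0,"wy": 0,"wz": 0,"grip": 0},
  {"x": 0,"y": 0,"z": 0,"wx": 0,"wy": 0,"wz": 0,"grip": 0},
  {"x": 0,"y": 0,"z": 0,"wx": 0,"wy": 0,"wz": 0,"grip": 0},
])

```text
clock: 24.18
eef_pos: [480.5, -66.3, 145.8]
eef_rot: [-2.673, 0.0, 1.736]
wrist_force: [-5.4, -1.1, 0.8]
finger_gap: 11.2
```

Run:
```python
from h import *
delta([456.5,-70,51],[np.pi,0,1.735])
ims=[];ds=[]
for i in range(6):
    a_,b=manip.camera('side');ims.append(a_);ds.append(b)
f=load('side13');l=np.array(ds);l=np.where(l==0,np.nan,l)
np.savez('pics/sideB.npz',im=np.mean(ims,0).astype(np.uint8),d=np.nan_to_num(np.nanmedian(l,0)),K=f['K'],T=f['T'])
im=load('sideB')['im']
cv2.imwrite('pics/sideBz.png',cv2.resize(im[145:240,250:350,::-1],None,fx=6,fy=6,interpolation=cv2.INTER_CUBIC))
a=np.radians(9.4);ex=np.array([np.cos(a),np.sin(a)]);ey=np.array([-ex[1],ex[0]]);piv=np.array([664.9,-35.9])
P=cloud('sideB');X=(P[...,:2]-piv)@ex;Y=(P[...,:2]-piv)@ey;Z=P[...,2]-50
th=.468
bx=X*np.cos(th)-Z*np.sin(th);bz=X*np.sin(th)+Z*np.cos(th)
m=(abs(bx+90)<47)&(abs(Y)<47)&(bz>8)&(bz<24)&(np.hypot(bx+90,Y)>33)
A=np.c_[X[m],Y[m],np.ones(m.sum())];s=np.linalg.lstsq(A,Z[m],rcond=None)[0];print('block plane',m.sum(),s,np.arctan(-s[0]),bz[m].mean())
# bumper top plane
m=(bz>44)&(bz<55)&(np.hypot(bx+90,Y)<30);print('bumper top',m.sum(),bx[m].mean()+90,Y[m].mean(),bz[m].mean())
A=np.c_[bx[m],Y[m],np.ones(m.sum())];print(np.linalg.lstsq(A,bz[m],rcond=None)[0])
# index arm in 2D: hub & tab compare with bin: pixel profile of arm centreline
s=manip.read_state();print(s['clock'],s['qd'].round(4),s['wrist_force'].round(1))
```

```text
t 24.175 pos [480.5 -66.3 145.8] rot [-2.6728  0.      1.7356] F [-5.4 -1.1  0.8] gap 11.2
tool shift mm [ 0.2 21.2 95.6]
turn deg [-2.686e+01  1.000e-02  3.000e-02]
block plane 261 [-5.04815208e-01 -2.92636565e-03  2.06561337e+01] 0.46749235073005924 18.365404993055478
bumper top 96 -3.876031215478136 2.449075557456822 47.05124175055573
[ 2.25504555e-03 -1.61052185e-02  4.73023794e+01]
24.475 [ 0.0011 -0.0001  0.0018  0.0004 -0.002  -0.0002] [-5.  -1.7  0.5]
```

View pics/sideBz.png

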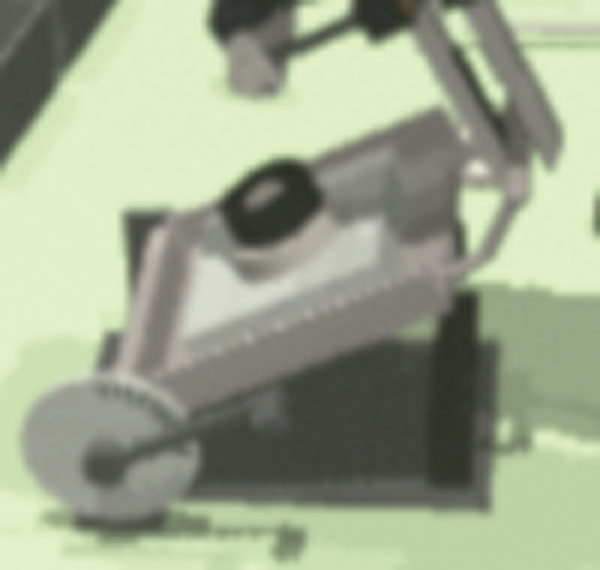

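Run:
```python
from h import *
tags=['side%d'%i for i in (0,1,3,4,5,6,7,8,9,10,11)]
g=np.mean([load(t)['im'] for t in tags],0).astype(np.float32).mean(2)
big=cv2.resize(np.mean([load(t)['im'] for t in tags],0)[200:235,255:305,::-1],None,fx=14,fy=14,interpolation=cv2.INTER_CUBIC);cv2.imwrite('pics/arm.png',big)
a=np.radians(9.4);ex=np.array([np.cos(a),np.sin(a)]);ey=np.array([-ex[1],ex[0]]);piv=np.array([664.9,-35.9])
def pr(th,r,Y,n=0): # r along the arm, n normal offset
    X=-r*np.cos(th)+n*np.sin(th);Z=r*np.sin(th)+n*np.cos(th)
    return proj('side0',np.r_[piv+X*ex+Y*ey,50+Z])[0]
for th in(.42,.46,.5,.54):
    p,q=pr(th,20,105),pr(th,70,105);print(th,p.round(1),q.round(1),'slope',-(q-p)[1]/(q-p)[0],'tab',pr(th,85,123).round(1),pr(th,85,110).round(1),'hub',pr(th,0,108).round(1))
p,q=pr(.4675,60,70.5,-0),pr(.4675,165,70.5,0);print('bin edge slope',-(q-p)[1]/(q-p)[0])
```

```text
0.42 [273.6 221.2] [290.5 215.6] slope 0.33111524328428044 tab [294.9 218.1] [295.4 215. ] hub [266.8 224. ]
0.46 [273.5 220.9] [290.  214.8] slope 0.37278481885217035 tab [294.2 217.1] [294.8 214.1] hub [266.8 224. ]
0.5 [273.3 220.7] [289.4 214. ] slope 0.4164916826453893 tab [293.6 216.2] [294.1 213.1] hub [266.8 224. ]
0.54 [273.1 220.5] [288.8 213.2] slope 0.4625399541176023 tab [292.9 215.2] [293.4 212.2] hub [266.8 224. ]
bin edge slope 0.38723502413732147[ WARN:0@0.554] global loadsave.cpp:1063 imwrite_ Unsupported depth image for selected encoder is fallbacked to CV_8U.
```

View pics/arm.png

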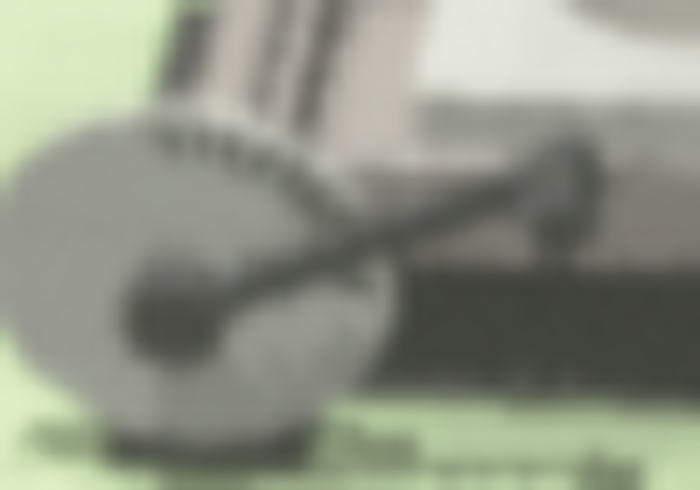

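Run:
```python
from h import *
s=manip.read_state();print(s['clock'],s['qd'].round(4),s['finger_gap'])
print(manip.sign_off())
```

```text
24.475 [ 0.0011 -0.0001  0.0018  0.0004 -0.002  -0.0002] 10.99793855252468
the job is handed in; nothing more can be done
None
```

I seated the hubbed spacer in the pocket and released it. I then slipped the right-most bumper over its hub and released that. Finally I lifted the bin by its bar and handed the job in at 24.5 s, still gripping it with a 30 N squeeze. The hand-in reported no verdict.

**Stack:** After release the hub top was at z = 92 mm, as expected for a seated spacer. At the final tilt the bumper's top plane was square to the pocket within about 0.02 rad. It read 47 mm above the pocket floor, where 46 is ideal. The depth readings run about 2 mm high, judging by the block's top face.

**Bin tilt:** The tool pose and the fitted block plane agree on 0.467 rad, and the arm was at rest.

**Index angle:** My estimates differ somewhat:

| Method | Index angle (rad) |
|---|---|
| Line fit to depth, both views | 0.46 |
| Arm slope in the side picture | about 0.445 |
| Tab position | 0.455–0.50 |
| Tab position, uncorrected for height bias and tab thickness | 0.515 |

All of these lie within the 0.07 rad limit of the bin's tilt.

**Disagreement and limits:** The side camera's calibration sits about 1 pixel (2–5 mm) off from the top one. Both parts still went in without force until they seated. I only saw that the bystanders and the index arm stayed put in the side pictures and did not measure them.

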